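# Empty the nut-blank canisters into the transit box and bolt it shut

### The arm

A 6-joint arm with a two-finger parallel gripper is mounted at the origin on the work surface. World frame = base frame: x ahead of the robot, y to its left, z up, the work surface at z = 0. Lengths are in m, angles in rad, forces in N, time in s.
With the tool pointing down it reaches from about 0.225 to 0.875 m from the base axis. Payload 3.4 kg.
Tool frame: the origin (TCP) lies on the centre line of the jaws, within the pads' length; the fingertips stand 11 mm ahead of it and the grasp point (between the pads) lies 8 mm behind it; z points along the fingers, y is the line along which they close (so a half turn about z gives the same grasp; the last joint's range is limited). The gripper opens to 85 mm and grips with 20 to 120 N. Pads are 22 mm wide; open, the fingers measure 114 mm over their backs; the gripper's body (76 mm by 85 mm) begins 54 mm behind the grasp point. The pads swing forward as they close: fully open they stand 13 mm farther back than shut.
Start: joints at [1.046, 0.276, 1.505, -0, 1.361, -0.121], TCP at [0.226, 0.529, 0.242] pointing down, gripper open.
Joint ranges: [-2.89, 2.89], [-0.75, 2.08], [0.22, 2.7], [-1.18, 4.32], [0.11, 2.71], [-2.7, 2.7]. Speed limits (rad/s): [2.57, 2.57, 3.14, 3.14, 3.14, 3.14].

### API

Orientations are given as a unit quaternion [w, x, y, z].
In Python, from rig import manip, eyes, job gives the robot as it stands.
- The arm moves only by the tool drive_tool, never from a script. Its argument "rows" is a list of rows, each a list of 3 entries, a list of its own where there are three numbers: the turn, a rotation vector about the world's x, y, z in rad, then the shift along the world's x, y, z in cm, then the finger opening in cm, from 0 to 8.54. A call has 1 to 8 rows; each row shifts and turns the commanded pose from where the row before left it; what a row does not reach is not made up. A row lasts 1/8 s, in which the tool goes at most 62.5 mm and 10.7 degrees, less where a joint would pass 70% of its speed; a pose out of reach is approached as far as the arm can. A call is refused whole if a number of a shift passes 6.25 or a number of a turn 0.188, either way. A call with a gripper value outside its range is refused whole. The fingers move at their own pace and stop on an object; "force" is the grip in N (left out, the last holds). Time passes only in rows, so rows that do not move let the fingers close. It gives the time, the measured TCP pose, the force, the opening and the grip force at its end, in the units of the state.
- manip.get_state(): the state, without advancing time (a new reading comes with each control period).
- eyes.get_image(name): name is "scene" or "side" or "wrist"; returns the picture (400x640x3 uint8, red, green, blue); there is no depth.
- eyes.get_calibration(name): a dict with "camera_matrix" (3x3 intrinsics, pixels), "view" (4x4, takes a point from world to camera coordinates). Camera axes: x right, y up, looking along -z (the intrinsics and any distortion apply to the point x, -y, -z); pixel columns grow to the right and rows downward; lengths in m; the calibration is good to about 2 mm. A picture is of the moment at which its call begins: read the wrist's pose just before it. get_calibration takes no time and is no camera call; for the wrist camera it gives the pose at the moment of the call.
- job.sign_off(): hands the job in; it is judged then, once.
The state is a dict: "clock": time; "qpos": joint angles; "qd": joint speeds; "effort": joint torques, N m; "position": TCP position; "ee_rot": TCP orientation; "contact_force": force on the tool from outside, world axes, zero at the start; "moment": the same for the moment, N m; "width": finger opening in m; "gripper_force": force on a finger pad.
Only numpy, scipy, OpenCV 4.12 (cv2) and the standard library are available. Lean on these libraries where they do the work, as an engineer would, in place of code of your own. Each camera call takes 0.05 s, during which the arm holds its last target. There are 200 camera calls.

### The job

Tip each of the two square canisters upside down over the blue box and shake it until it gets no lighter, so that every last nut blank is in the box, and put both empty canisters back on the green mat. With all of them in, shut the box's lid and then slide its bolt fully home into the keeper. Leave the tape roll and the carton where they are.

Things in the scene. Friction and masses are not known exactly. Their poses are not given: they have to be found in the camera images.
- tote: blue steel transit box, fixed: 200 (x) x 220 (y) x 70 mm high, walls and floor 4 mm, open top. Origin: centre of its underside; its -x side is the front, towards the robot. A steel keeper (a loop 36 mm wide, its opening 20 mm wide) stands at the middle of the front, 114 mm in front of the box centre, its top at 100 mm above the bench
- lid (a joint): hinge angle of the box's lid, rad: 0 shut, about 1.6 upright, stop at 1.9. The lid is a 202 x 222 x 6 mm plate hinged along the far (+x) rim; the hinge is stiff (0.45 N m), so it stays where it is left and must be pushed all the way down, with 2 to 5 N at its edge. The bolt is on its outer face (the top when shut)
- lid_hinge (a point): middle of the hinge line: the far top rim of the box, 100 mm behind its centre, 70 mm up. The hinge line runs along the box's y
- lid_edge (a point): middle of the lid's free edge, on its outer face, 202 mm from the hinge line
- bolt (a joint): travel of the barrel bolt in m: 0 drawn back, 0.030 fully home in the keeper. It slides along the lid towards the lid's free edge (towards the robot when the lid is shut); friction 3 N
- bolt_knob (a point): top of the bolt's red knob, a 12 mm round post that stands out of the lid's outer face to 54 mm from the lid's underside (124 mm above the bench when shut), on its mid-line, 148 mm from the hinge line drawn back, 178 mm home. Guides 30 mm wide, to 22 mm from the underside, stand at 105 and 193 mm from the hinge line
- mat: green bench mat, fixed, 260 (x) x 300 (y) x 4 mm. Origin: centre of its underside
- can_a: square orange plastic canister, opaque, 68 x 68 x 112 mm, walls 3 mm, 0.12 to 0.19 kg empty, lying on its side on the mat with its mouth (-x end) roughly towards the robot; the +x end is closed. Origin: centre of the side it lies on; z points up, x along its length. Holds none to three nut blanks, out of sight; each one that falls out lightens it by 0.5 N
- can_a_mid (a point): centre of the orange canister, 34 mm above its origin. Grasp from above across the 68 mm width (its y), finger pads 14 to 20 mm above this point (lower, the knuckles press on its top edges), firmly (80 N) or it swings in the fingers; lift, then lean the gripper until the fingers point level along the canister's +x: the mouth then points down
- can_a_mouth (a point): centre of the orange canister's mouth, on its -x end face: a 44 x 44 mm hole in a black plate 4 mm thick, which leaves a 9 mm lip all round inside, behind which nut blanks catch when the canister is tipped; with the mouth straight down, shaking and rocking it to and fro frees them
- can_b: square yellow plastic canister, opaque, 68 x 68 x 112 mm, walls 3 mm, 0.12 to 0.19 kg empty, lying on its side on the mat with its mouth (-x end) roughly towards the robot; the +x end is closed. Origin: centre of the side it lies on; z points up, x along its length. Holds none to three nut blanks, out of sight; each one that falls out lightens it by 0.5 N
- can_b_mid (a point): centre of the yellow canister, 34 mm above its origin. Grasp from above across the 68 mm width (its y), finger pads 14 to 20 mm above this point (lower, the knuckles press on its top edges), firmly (80 N) or it swings in the fingers; lift, then lean the gripper until the fingers point level along the canister's +x: the mouth then points down
- can_b_mouth (a point): centre of the yellow canister's mouth, on its -x end face: a 44 x 44 mm hole in a black plate 4 mm thick, which leaves a 9 mm lip all round inside, behind which nut blanks catch when the canister is tipped; with the mouth straight down, shaking and rocking it to and fro frees them
- nut_1: nut blank: a solid hexagonal steel slug, 22 mm across flats, 25 mm across corners, 15 mm thick, 0.05 kg. Origin: centre of one flat face, z along its axis. Starts inside the orange canister, or is absent
- nut_2: nut blank: a solid hexagonal steel slug, 22 mm across flats, 25 mm across corners, 15 mm thick, 0.05 kg. Origin: centre of one flat face, z along its axis. Starts inside the orange canister, or is absent
- nut_3: nut blank: a solid hexagonal steel slug, 22 mm across flats, 25 mm across corners, 15 mm thick, 0.05 kg. Origin: centre of one flat face, z along its axis. Starts inside the orange canister, or is absent
- nut_4: nut blank: a solid hexagonal steel slug, 22 mm across flats, 25 mm across corners, 15 mm thick, 0.05 kg. Origin: centre of one flat face, z along its axis. Starts inside the yellow canister, or is absent
- nut_5: nut blank: a solid hexagonal steel slug, 22 mm across flats, 25 mm across corners, 15 mm thick, 0.05 kg. Origin: centre of one flat face, z along its axis. Starts inside the yellow canister, or is absent
- nut_6: nut blank: a solid hexagonal steel slug, 22 mm across flats, 25 mm across corners, 15 mm thick, 0.05 kg. Origin: centre of one flat face, z along its axis. Starts inside the yellow canister, or is absent
- tape_roll: roll of packing tape lying flat, 100 mm across, 48 mm high; origin at the centre of its underside. Not part of the job
- carton: small closed carton, 100 x 80 x 70 mm high; origin at the centre of its underside. Not part of the job
There are look-alikes about, which are no part of the job. There is more than one size of the can_b; the one meant has the size given above.

How it is judged:
On the way, in this order (a step that is already met when the one before it is completed fails the run):
1. every nut blank is in the box while the lid is open (x of nut_1 in the frame of tote between -0.1 and 0.1 m and y of nut_1 in the frame of tote between -0.11 and 0.11 m and z of nut_1 in the frame of tote between -0.002 and 0.07 m and x of nut_2 in the frame of tote between -0.1 and 0.1 m and y of nut_2 in the frame of tote between -0.11 and 0.11 m and z of nut_2 in the frame of tote between -0.002 and 0.07 m and x of nut_3 in the frame of tote between -0.1 and 0.1 m and y of nut_3 in the frame of tote between -0.11 and 0.11 m and z of nut_3 in the frame of tote between -0.002 and 0.07 m and x of nut_4 in the frame of tote between -0.1 and 0.1 m and y of nut_4 in the frame of tote between -0.11 and 0.11 m and z of nut_4 in the frame of tote between -0.002 and 0.07 m and x of nut_5 in the frame of tote between -0.1 and 0.1 m and y of nut_5 in the frame of tote between -0.11 and 0.11 m and z of nut_5 in the frame of tote between -0.002 and 0.07 m and x of nut_6 in the frame of tote between -0.1 and 0.1 m and y of nut_6 in the frame of tote between -0.11 and 0.11 m and z of nut_6 in the frame of tote between -0.002 and 0.07 m and value of joint lid above 0.5 rad), for 0.2 s.
2. the lid is shut over the nut blanks, the bolt still drawn (x of nut_1 in the frame of tote between -0.1 and 0.1 m and y of nut_1 in the frame of tote between -0.11 and 0.11 m and z of nut_1 in the frame of tote between -0.002 and 0.07 m and x of nut_2 in the frame of tote between -0.1 and 0.1 m and y of nut_2 in the frame of tote between -0.11 and 0.11 m and z of nut_2 in the frame of tote between -0.002 and 0.07 m and x of nut_3 in the frame of tote between -0.1 and 0.1 m and y of nut_3 in the frame of tote between -0.11 and 0.11 m and z of nut_3 in the frame of tote between -0.002 and 0.07 m and x of nut_4 in the frame of tote between -0.1 and 0.1 m and y of nut_4 in the frame of tote between -0.11 and 0.11 m and z of nut_4 in the frame of tote between -0.002 and 0.07 m and x of nut_5 in the frame of tote between -0.1 and 0.1 m and y of nut_5 in the frame of tote between -0.11 and 0.11 m and z of nut_5 in the frame of tote between -0.002 and 0.07 m and x of nut_6 in the frame of tote between -0.1 and 0.1 m and y of nut_6 in the frame of tote between -0.11 and 0.11 m and z of nut_6 in the frame of tote between -0.002 and 0.07 m and value of joint lid below 0.05 rad and value of joint bolt below 0.02 m), for 0.2 s.
3. the bolt is home in the keeper (value of joint lid below 0.05 rad and value of joint bolt above 0.026 m), for 0.2 s.
At the end, for the whole second after the job is handed in: All nut blanks are inside the box, the lid is shut (under 0.05 rad) and the bolt home (over 26 of its 30 mm); both canisters rest on the mat, lying or standing, their centres over it (all of step 3 and x of nut_1 in the frame of tote between -0.1 and 0.1 m and y of nut_1 in the frame of tote between -0.11 and 0.11 m and z of nut_1 in the frame of tote between -0.002 and 0.07 m and x of nut_2 in the frame of tote between -0.1 and 0.1 m and y of nut_2 in the frame of tote between -0.11 and 0.11 m and z of nut_2 in the frame of tote between -0.002 and 0.07 m and x of nut_3 in the frame of tote between -0.1 and 0.1 m and y of nut_3 in the frame of tote between -0.11 and 0.11 m and z of nut_3 in the frame of tote between -0.002 and 0.07 m and x of nut_4 in the frame of tote between -0.1 and 0.1 m and y of nut_4 in the frame of tote between -0.11 and 0.11 m and z of nut_4 in the frame of tote between -0.002 and 0.07 m and x of nut_5 in the frame of tote between -0.1 and 0.1 m and y of nut_5 in the frame of tote between -0.11 and 0.11 m and z of nut_5 in the frame of tote between -0.002 and 0.07 m and x of nut_6 in the frame of tote between -0.1 and 0.1 m and y of nut_6 in the frame of tote between -0.11 and 0.11 m and z of nut_6 in the frame of tote between -0.002 and 0.07 m and x of can_a_mid in the frame of mat between -0.13 and 0.13 m and y of can_a_mid in the frame of mat between -0.15 and 0.15 m and height (world z) of each of can_a_mid, can_b_mid below 0.075 m and linear speed of each of can_a, can_b below 0.02 m/s and x of can_b_mid in the frame of mat between -0.13 and 0.13 m and y of can_b_mid in the frame of mat between -0.15 and 0.15 m); the robot touches nothing.
It fails at once if the tape roll is moved more than 30 mm (distance of tape_roll from where it was at the start of the episode above 0.03 m).
It fails at once if the carton is moved more than 30 mm (distance of carton from where it was at the start of the episode above 0.03 m).
Of nut_1, nut_2, nut_3, nut_4, nut_5, nut_6 only 3 to 5 are there at a start; the rules pass over those that are not, and their reading is None.
At some moment in a run one of can_a, can_b may be knocked a few centimetres aside while the robot is not near it.
It also fails if it takes over 210 s, if anything falls off the work surface, if the arm or the gripper's body presses on something with over 40 N, if the wrist force passes 120 N, or if a joint passes its speed limit or range.

## Working session

There is one attempt and no reset: what is moved stays moved. The work goes in short steps, Python scripts to look and compute and a tool call to move; the robot and the scene stay as the last step left them, time stands still between calls to the robot, and variables do not carry over. Pictures are saved under pics/ and viewed, at most 14 in all, crops included, and the job is handed in when it is done.

Besides the shell and the picture viewer there is one more tool, called after "Emit:" as name([rows], argument=value, ...), one row to a line, values as JSON. drive_tool: Moves the arm, as the interface text tells. Its arguments: {"type":"object","properties":{"rows":{"type":"array"},"force":{"type":"number"}},"required":["rows"]}

```bash
ls; mkdir -p pics; cat > h.py <<'E'
import numpy as np, cv2
from rig import manip, eyes, job
def snap(n,f):
    im=eyes.get_image(n); cv2.imwrite(f'pics/{f}.png',im[:,:,::-1]); return im
def cal(n):
    c=eyes.get_calibration(n); return np.array(c['camera_matrix']),np.array(c['view']),c
def px2w(n,u,v,z,c=None):
    K,V,_=c or cal(n); d=np.linalg.inv(K)@[u,v,1]; d=np.array([d[0],-d[1],-d[2]])
    R=V[:3,:3];o=-R.T@V[:3,3]; w=R.T@d; return o+w*(z-o[2])/w[2]
def w2px(n,p,c=None):
    K,V,_=c or cal(n); q=V[:3,:3]@p+V[:3,3]; q=K@[q[0],-q[1],-q[2]]; return q[:2]/q[2]
E
python3 - <<'E'
from h import *
for n in('scene','side','wrist'):
    snap(n,n+'0'); print(n,cal(n)[2])
a=[cv2.imread(f'pics/{n}0.png') for n in('scene','side')]
print(manip.get_state())
E
```

```text
pics
scene {'camera_matrix': array([[411.93909659,   0.        , 319.92369055],
       [  0.        , 411.93909659, 195.05764985],
       [  0.        ,   0.        ,   1.        ]]), 'view': array([[ 0.81184859,  0.5837995 , -0.0089444 , -0.43250436],
       [-0.45945566,  0.64823534,  0.60719968,  0.17484587],
       [ 0.36028095, -0.48884465,  0.79449893, -1.39074349],
       [ 0.        ,  0.        ,  0.        ,  1.        ]])}
side {'camera_matrix': array([[441.88937522,   0.        , 330.66294593],
       [  0.        , 441.88937522, 194.94887548],
       [  0.        ,   0.        ,   1.        ]]), 'view': array([[-0.99952819, -0.02978512,  0.00749923,  0.52063436],
       [ 0.02535776, -0.6624561 ,  0.74867142, -0.07250129],
       [-0.01733135,  0.74850836,  0.66289883, -1.47448335],
       [ 0.        ,  0.        ,  0.        ,  1.        ]])}
wrist {'camera_matrix': array([[332.7718503 ,   0.        , 317.07510945],
       [  0.        , 332.7718503 , 198.79036592],
       [  0.        ,   0.        ,   1.        ]]), 'view': array([[ 0.39270343,  0.91966387, -0.001541
[... 188 characters left out ...]
1.        ]])}
{'clock': 0.15, 'qpos': array([ 1.04602714e+00,  2.76484000e-01,  1.50582166e+00, -2.99996043e-05,
        1.36072313e+00, -1.21041211e-01]), 'qd': array([-0.00059957, -0.00208208, -0.00336244, -0.00088962, -0.00018602,
        0.00180455]), 'effort': array([-3.25388837e-04, -4.17147160e+01, -2.46032131e+01, -4.23794891e-04,
        7.69242964e-03, -1.21619613e-05]), 'position': array([0.22573562, 0.52842948, 0.24162711]), 'ee_rot': array([-2.13950165e-04,  2.00492689e-01,  9.79694935e-01, -6.85612207e-04]), 'contact_force': array([-0.79542978,  0.74843729,  0.28662748]), 'moment': array([0.02034632, 0.07547126, 0.00852161]), 'gripper_force': 0.0, 'width': 0.08553100024679491}
```

View pics/scene0.png

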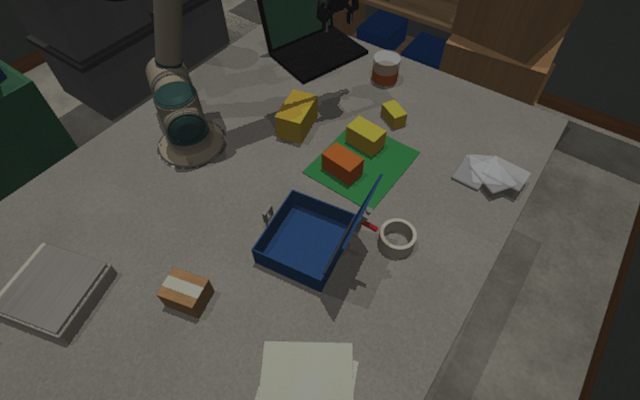

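View pics/side0.png

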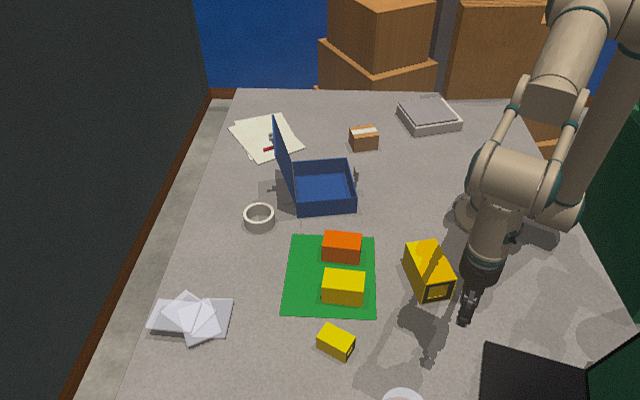

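The scene picture shows the orange can at (342,165) and the yellow one at (366,136) on the mat, decoy yellows at (296,115) and (393,113), the box at (310,240) and the tape at (397,238). The side view agrees. I'll zoom in for corners.

```bash
python3 - <<'E'
from h import *
s=cv2.imread('pics/side0.png'); a=cv2.imread('pics/scene0.png')
c1=cv2.resize(s[225:325,275:385],None,fx=4,fy=4,interpolation=2)
c2=cv2.resize(a[180:300,245:425],None,fx=4,fy=4,interpolation=2)[:400,:]
c3=cv2.resize(s[110:220,255:365],None,fx=3.6,fy=3.6,interpolation=2)[:400]
cv2.imwrite('pics/z1.png',np.hstack([c1[:400],c3[:400,:360]] if c3.shape[0]>=400 else [c1[:396],c3[:396,:360]]))
# masks
hs=cv2.cvtColor(s,cv2.COLOR_BGR2HSV)
for nm,lo,hi,roi in(('or',(3,150,60),(15,255,255),(310,225,375,275)),('ye',(20,120,60),(35,255,255),(310,260,375,312)),('mat',(50,120,30),(75,255,255),(270,225,385,325))):
    m=cv2.inRange(hs,lo,hi); x0,y0,x1,y1=roi; k=np.zeros_like(m);k[y0:y1,x0:x1]=m[y0:y1,x0:x1]
    c=max(cv2.findContours(k,0,2)[0],key=cv2.contourArea)
    h=cv2.approxPolyDP(cv2.convexHull(c),2,True)[:,0]
    print(nm,h.tolist())
    for z in (0.004,0.072): print(z,[np.round(px2w('side',*p,z)[:2],3).tolist() for p in h])
E
```

```text
or [[325, 229], [361, 233], [358, 264], [322, 260]]
0.004 [[0.537, 0.081], [0.421, 0.094], [0.433, 0.221], [0.541, 0.21]]
0.072 [[0.534, 0.147], [0.426, 0.159], [0.437, 0.278], [0.538, 0.267]]
ye [[325, 267], [364, 271], [361, 306], [321, 301]]
0.004 [[0.531, 0.236], [0.416, 0.247], [0.427, 0.368], [0.537, 0.356]]
0.072 [[0.528, 0.292], [0.421, 0.302], [0.432, 0.415], [0.534, 0.403]]
mat [[293, 234], [373, 238], [375, 319], [279, 314]]
0.004 [[0.637, 0.107], [0.384, 0.115], [0.391, 0.407], [0.647, 0.401]]
0.072 [[0.628, 0.171], [0.391, 0.178], [0.398, 0.451], [0.637, 0.445]]
```

View pics/z1.png

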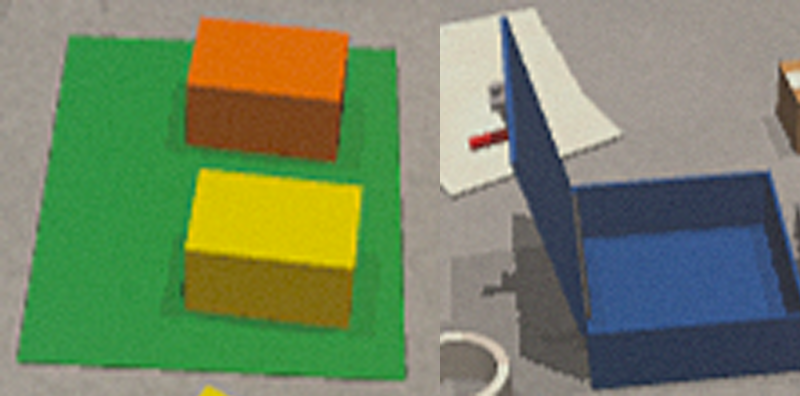

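The crop shows the orange top at side px (325,229.5), (362,233), (360,251), (322,246) and the yellow top at (325,267.5), (365,271.5), (363.5,292), (322,287.5). The box rim corners are at about (347,158) and (297,203).

```bash
python3 - <<'E'
from h import *
C=cal('side')
for n,P in (('or',[(325,229.5),(362,233.2),(360,250.7),(322,246.2)]),('ye',[(325,267.5),(365.2,271.5),(363.5,292),(321.7,287.5)])):
    Q=np.array([px2w('side',*p,.072,C)[:2] for p in P]); print(n,Q.round(3).tolist(),Q.mean(0).round(4)); 
    e=(Q[0]+Q[3]-Q[1]-Q[2])/2; f=(Q[3]+Q[2]-Q[0]-Q[1])/2; print(np.linalg.norm(e),np.linalg.norm(f),np.arctan2(e[1],e[0]),np.arctan2(-f[0],f[1]))
for p in [(291.7,161.7),(346.7,157.8),(296.7,203)]: print('box side',px2w('side',*p,.07,C)[:2].round(3))
a=cv2.imread('pics/scene0.png');hs=cv2.cvtColor(a,cv2.COLOR_BGR2HSV)
m=cv2.inRange(hs,(95,120,30),(125,255,255));k=np.zeros_like(m);k[170:300,240:390]=m[170:300,240:390]
h=cv2.approxPolyDP(cv2.convexHull(max(cv2.findContours(k,0,2)[0],key=cv2.contourArea)),2,True)[:,0]
for p in h: print('scene',p,px2w('scene',*p,0)[:2].round(3),px2w('scene',*p,.07)[:2].round(3))
cv2.imwrite('pics/z2.png',cv2.resize(a[180:300,245:425],None,fx=4.4,fy=4.4,interpolation=2))
E
```

```text
or [[0.534, 0.149], [0.423, 0.16], [0.431, 0.229], [0.54, 0.216]] [0.482  0.1883]
0.11059561982218058 0.06836389859816853 -0.11026732223705243 -0.09769572618544563
ye [[0.528, 0.294], [0.418, 0.304], [0.424, 0.371], [0.534, 0.361]] [0.4762 0.3324]
0.11056059441231625 0.06795593891473468 -0.09253292440863585 -0.09172519446387235
box side [ 0.666 -0.184]
box side [ 0.47  -0.215]
box side [0.629 0.033]
scene [382 174] [0.592 0.253] [0.616 0.197]
scene [320 291] [ 0.663 -0.181] [ 0.682 -0.207]
scene [255 260] [ 0.467 -0.211] [ 0.5   -0.234]
scene [253 247] [ 0.436 -0.183] [ 0.471 -0.209]
scene [292 190] [0.4   0.038] [ 0.437 -0.003]
```

View pics/z2.png

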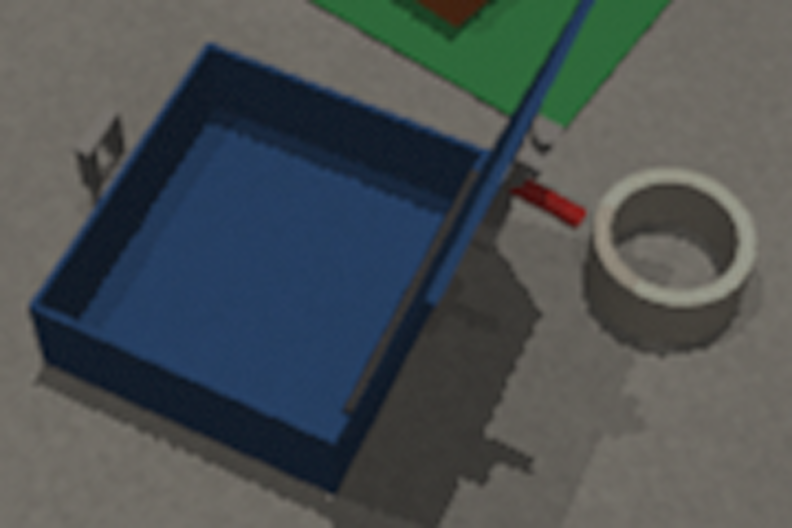

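From the two views the box centre is about (0.551, -0.090) with yaw about 0.16. The orange can's mid is about (0.482, 0.188) at yaw -0.10, and the yellow's about (0.476, 0.332) at yaw -0.09. All sizes match. Now I'll go above the orange can.

Emit:
drive_tool([
  [[0,0,0.038],[3.2,-4.25,-0.4],8.54],
  [[0,0,0.038],[3.2,-4.25,-0.4],8.54],
  [[0,0,0.038],[3.2,-4.25,-0.4],8.54],
  [[0,0,0.038],[3.2,-4.25,-0.4],8.54],
  [[0,0,0.038],[3.2,-4.25,-0.4],8.54],
  [[0,0,0.038],[3.2,-4.25,-0.4],8.54],
  [[0,0,0.038],[3.2,-4.25,-0.4],8.54],
  [[0,0,0.038],[3.2,-4.25,-0.4],8.54],
], force=80)

```text
clock: 1.15
position: [0.4827, 0.1873, 0.2101]
ee_rot: [-0.0, 0.049, 0.999, 0.0]
contact_force: [1.6, 0.1, -1.0]
width: 0.0853
gripper_force: 0.0
```

Emit:
drive_tool([
  [[0,0,0],[0,0,0],8.54],
  [[0,0,0],[0,0,0],8.54],
])

```text
clock: 1.4
position: [0.4815, 0.1888, 0.21]
ee_rot: [-0.001, 0.05, 0.999, 0.0]
contact_force: [-0.9, 0.1, -1.3]
width: 0.0853
gripper_force: 0.0
```

```bash
python3 - <<'E'
from h import *
C=cal('wrist'); snap('wrist','w1')
for x in((.482,.188),(.476,.332)):
    for a in(-1,1):
        for b in(-1,1):
            p=np.array([*x,.072])+np.array([a*.056-b*.034*-.1,a*.056*-.1+b*.034,0]); print(p.round(3),w2px('wrist',p,C).round(0))
E
```

```text
[0.423 0.16  0.072] [275. 122.]
[0.429 0.228 0.072] [361. 122.]
[0.535 0.148 0.072] [279. 252.]
[0.541 0.216 0.072] [357. 252.]
[0.417 0.304 0.072] [458.  95.]
[0.423 0.372 0.072] [546.  95.]
[0.529 0.292 0.072] [443. 231.]
[0.535 0.36  0.072] [522. 231.]
```

View pics/w1.png

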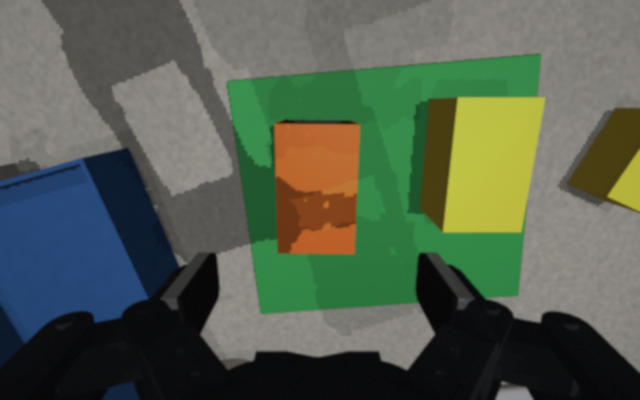

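The wrist view shows the orange can's top spanning (275,122)–(357,254), which matches the prediction within 2 px. The yellow can matches as well. Descend and grasp.

Emit:
drive_tool([
  [[0,0,0],[0,0,-4.5],8.54],
  [[0,0,0],[0,0,-4.5],8.54],
  [[0,0,0],[0,0,-4],8.54],
  [[0,0,0],[0,0,-2.2],8.54],
  [[0,0,0],[0,0,-1],8.54],
  [[0,0,0],[0,0,0],6],
  [[0,0,0],[0,0,0],6],
  [[0,0,0],[0,0,0],6],
])

```text
clock: 2.45
position: [0.4824, 0.1891, 0.0491]
ee_rot: [0.001, 0.05, 0.999, 0.0]
contact_force: [-0.2, 1.5, -0.1]
width: 0.0668
gripper_force: 89.7
```

Emit:
drive_tool([
  [[0,0,0],[0,0,0],5.5],
  [[0,0,0],[0,0,0],5.5],
  [[0,0,0],[0,0,0],5.5],
  [[0,0,0],[0,0,2],5.5],
  [[0,0,0],[0,0,4],5.5],
  [[0,0,0],[0,0,0],5.5],
  [[0,0,0],[0,0,0],5.5],
])

```text
clock: 3.32
position: [0.4809, 0.1884, 0.1073]
ee_rot: [-0.001, 0.05, 0.999, -0.0]
contact_force: [0.3, -0.4, -2.7]
width: 0.067
gripper_force: 90.7
```

Emit:
drive_tool([
  [[0,0,0.037],[0,-2,5],5.5],
  [[0,0,0.037],[1.5,-4,4],5.5],
  [[0,0,0.037],[1.35,-4.3,0],5.5],
  [[0,0,0.037],[1.35,-4.3,0],5.5],
  [[0,0,0.037],[1.35,-4.3,0],5.5],
  [[0,0,0.037],[1.35,-4.3,0],5.5],
  [[0,0,0.037],[1.35,-4.3,0],5.5],
  [[0,0,0],[0,0,0],5.5],
])

```text
clock: 4.32
position: [0.5645, -0.0894, 0.1958]
ee_rot: [-0.002, -0.078, 0.997, -0.0]
contact_force: [-0.5, 0.7, -3.6]
width: 0.0671
gripper_force: 91.9
```

Emit:
drive_tool([
  [[0,0,0],[0,0,0],5.5],
  [[0,0,0],[0,0,0],5.5],
  [[0,0,0],[0,0,0],5.5],
])

```text
clock: 4.7
position: [0.5641, -0.0852, 0.1981]
ee_rot: [-0.0, -0.08, 0.997, 0.0]
contact_force: [0.1, -0.6, -2.7]
width: 0.0667
gripper_force: 91.9
```

```bash
python3 - <<'E'
from h import *
snap('side','s1');s=manip.get_state();print(s['contact_force'],s['moment'],s['qpos'])
E
```

```text
[-0.23468473  0.61530804 -2.62615328] [ 0.03712524 -0.02740963 -0.02516629] [-2.72120356e-01  2.97163043e-01  1.58652052e+00  2.10462600e-04
  1.25814255e+00 -2.00334004e+00]
```

View pics/s1.png

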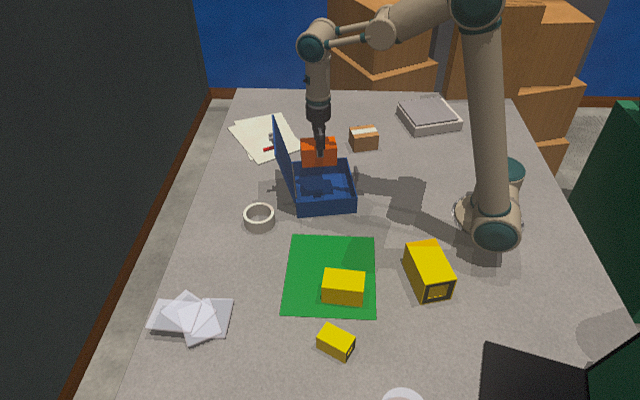

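The side view shows the orange can held at (318,152) over the box, with the lid upright behind it and nothing touching. Before leaning I'll check which way joint 4 turns.

Emit:
drive_tool([
  [[0.12,0.02,0],[0,0,0],5.5],
  [[0,0,0],[0,0,0],5.5],
])

```text
clock: 5.0
position: [0.5648, -0.0875, 0.1982]
ee_rot: [-0.005, -0.078, 0.995, 0.06]
contact_force: [0.5, 0.3, -3.1]
width: 0.0664
gripper_force: 91.9
```

```bash
python3 - <<'E'
from h import *
s=manip.get_state();print(s['position'],s['ee_rot'],s['qpos'])
E
```

```text
[ 0.56484894 -0.08752528  0.19816389] [-0.00501235 -0.0783583   0.99511281  0.05987779] [-0.34123035  0.32154211  1.55699446  0.10861348  1.32268209 -2.09902856]
```

```bash
cat > kin.py <<'E'
import numpy as np
from scipy.optimize import least_squares
from scipy.spatial.transform import Rotation as R
LO=np.array([-2.89,-.75,.22,-1.18,.11,-2.7]);HI=np.array([2.89,2.08,2.7,4.32,2.71,2.7])
def fk(q,p,R0=R.identity()):
    a1,z1,L2,e,L3,d=p
    A=R.from_euler('z',q[0]);B=A*R.from_euler('y',q[1]);C=B*R.from_euler('y',q[2]);D=C*R.from_euler('ZY',[q[3],q[4]])
    o=A.apply([a1,0,z1])+B.apply([0,0,L2])+C.apply([e,0,L3])+D.apply([0,0,d])
    return o,D*R.from_euler('z',q[5])*R0
def qr(w): return R.from_quat([w[1],w[2],w[3],w[0]])
D=[([1.04602714,.276484,1.50582166,0,1.36072313,-.121041],[.22573562,.52842948,.24162711],[-2.1e-4,.200492689,.979694935,-6.86e-4]),
([-.272120356,.297163043,1.58652052,.00021,1.25814255,-2.00334],[.5641,-.0852,.1981],[0,-.08,.997,0]),
([-.34123035,.32154211,1.55699446,.10861348,1.32268209,-2.09902856],[.56484894,-.08752528,.19816389],[-.00501235,-.0783583,.99511281,.05987779])]
R0s=[fk(q,[0]*6)[1].inv()*qr(w) for q,_,w in D]
R0=R.concatenate(R0s).mean()
x0=np.array([0,.3,.4,0,.35,.2])
P=least_squares(lambda p:np.r_[np.concatenate([fk(q,p)[0]-x for q,x,_ in D])*1e3,(p-x0)*.05],x0).x
def ik(pos,rot,q0):
    f=lambda q:np.r_[(fk(q,P,R0)[0]-pos)*10,(fk(q,P,R0)[1]*rot.inv()).as_rotvec()]
    s=least_squares(f,np.clip(q0,LO+1e-3,HI-1e-3),bounds=(LO,HI)); return s.x,np.abs(s.fun).max()
E
python3 - <<'E'
from kin import *
print([r.as_rotvec().round(3).tolist() for r in R0s],P.round(3),[(fk(q,P)[0]-x).round(4).tolist() for q,x,_ in D])
def rot(psi,s,lean):
    cx=np.array([np.cos(psi),np.sin(psi),0]);cy=np.array([-cx[1],cx[0],0])*s;z=np.array([0,0,-1])*np.cos(lean)+cx*np.sin(lean)
    return R.from_matrix(np.c_[np.cross(cy,z),cy,z])
pos=np.array([.55,-.09,.2])
for s in(1,-1):
  for psi in np.arange(-.8,2.6,.25):
    best=None
    for q6 in(-2,0,2):
        q,e=ik(pos,rot(psi,s,0),[-.2,.3,1.58,0,1.26,q6])
        if e>.01: continue
        tr=[q]
        for l in np.linspace(.1,np.pi/2,16):
            q,e=ik(pos,rot(psi,s,l),q); 
            if e>.02: break
            tr.append(q)
        m=np.abs(np.diff(tr,axis=0)).max() if len(tr)>1 else 0
        print(s,round(psi,2),'lean ok to',round((len(tr)-1)/16*90),'start',tr[0][[3,4,5]].round(2),'end',tr[-1].round(2),round(m,2));break
E
```

```text
[[0.0, -0.0, 1.571], [0.0, 0.0, 1.571], [-0.0, 0.0, 1.571]] [-0.302 -0.333  2.107  0.368  0.384  1.011] [[0.0601, -0.0347, 0.0002], [-0.0176, -0.0671, 0.0035], [-0.0012, 0.0001, -0.0036]]
1 -0.8 lean ok to 22 start [ 0.    1.25 -0.93] end [ 0.59  0.32  2.11 -0.6   0.73  0.28] 0.48
1 -0.55 lean ok to 22 start [ 0.    1.25 -1.18] end [ 0.45  0.36  2.38 -1.05  0.37  0.42] 0.98
1 -0.3 lean ok to 17 start [ 0.    1.25 -1.43] end [-0.01  0.27  2.08 -0.17  0.51 -1.14] 0.31
1 -0.05 lean ok to 17 start [ 0.    1.25 -1.68] end [-0.29  0.27  2.09  0.14  0.5  -1.92] 0.32
1 0.2 lean ok to 17 start [ 0.    1.25 -1.93] end [-0.52  0.27  2.03  0.33  0.64 -2.53] 0.33
1 0.45 lean ok to 11 start [ 0.    1.25 -2.18] end [-0.44  0.27  1.81  0.19  0.95 -2.57] 0.23
1 0.7 lean ok to 6 start [ 0.    1.25 -2.43] end [-0.32  0.28  1.68  0.09  1.13 -2.63] 0.19
1 0.95 lean ok to 0 start [-0.    1.25 -2.68] end [-0.16  0.29  1.6  -0.    1.25 -2.68] 0
1 1.95 lean ok to 90 start [-0.    1.25  2.6 ] end [-0.84  1.05  1.6   0.39  2.03  1.75] 0.16
1 2.2 lean ok to 90 start [-0.    1.25  2.35] end [-0.67  1.04  1.44  0
[... 736 characters left out ...]
d [-1.31  0.51  2.38  0.85  0.73 -1.22] 0.52
-1 0.95 lean ok to 51 start [0.   1.25 0.46] end [-1.42  0.72  2.38  0.73  0.91 -1.52] 0.26
-1 1.2 lean ok to 68 start [0.   1.25 0.21] end [-1.35  0.91  2.25  0.59  1.17 -1.58] 0.22
-1 1.45 lean ok to 90 start [ 0.    1.25 -0.04] end [-1.19  1.22  2.38  0.54  1.17 -1.8 ] 0.28
-1 1.7 lean ok to 90 start [ 0.    1.25 -0.29] end [-1.01  1.08  1.83  0.44  1.78 -1.47] 0.19
-1 1.95 lean ok to 90 start [ 0.    1.25 -0.54] end [-0.84  1.05  1.6   0.39  2.03 -1.39] 0.16
-1 2.2 lean ok to 90 start [ 0.    1.25 -0.79] end [-0.67  1.04  1.44  0.34  2.2  -1.37] 0.13
-1 2.45 lean ok to 90 start [ 0.    1.25 -1.04] end [-0.51  1.04  1.33  0.26  2.32 -1.39] 0.15
```

```bash
python3 - <<'E'
s=open('kin.py').read()
s=s.replace("a1,z1,L2,e,L3,d=p","a1,z1,L2,e,L3,d,h,g=p").replace("D.apply([0,0,d])\n","D.apply([0,g,d])+A.apply([0,h,0])\n").replace("[0]*6","[0]*8").replace("x0=np.array([0,.3,.4,0,.35,.2])","x0=np.array([0,.3,.4,0,.35,.2,.03,.03])")
open('kin.py','w').write(s)
E
cat > t.py <<'E'
from kin import *
print(P.round(3),[(fk(q,P)[0]-x).round(4).tolist() for q,x,_ in D])
def rot(psi,s,lean):
    cx=np.array([np.cos(psi),np.sin(psi),0]);cy=np.array([-cx[1],cx[0],0])*s;z=np.array([0,0,-1])*np.cos(lean)+cx*np.sin(lean)
    return R.from_matrix(np.c_[np.cross(cy,z),cy,z])
pos=np.array([.55,-.09,.2])
for s in(1,-1):
  for psi in np.arange(-.8,2.6,.25):
    best=None
    for q6 in(-2,0,2):
        q,e=ik(pos,rot(psi,s,0),[-.2,.3,1.58,0,1.26,q6])
        if e>.01: continue
        tr=[q]
        for l in np.linspace(.1,np.pi/2,16):
            q,e=ik(pos,rot(psi,s,l),q); 
            if e>.02: break
            tr.append(q)
        m=np.abs(np.diff(tr,axis=0)).max() if len(tr)>1 else 0
        print(s,round(psi,2),'lean',round((len(tr)-1)/16*90),'start',tr[0][[3,4,5]].round(2),'end',tr[-1].round(2),round(m,2));break
E
python3 t.py
```

```text
[-0.002  0.137  0.631  0.061  0.423  0.353  0.067  0.002] [[-0.0, 0.0, -0.0], [-0.0, -0.0, -0.0], [-0.0, 0.0, 0.0]]
1 -0.8 lean 45 start [ 0.    1.25 -1.06] end [ 0.06  0.14  2.1  -1.11  0.64  0.12] 0.27
1 -0.55 lean 45 start [ 0.    1.25 -1.31] end [-0.08  0.07  2.18 -1.13  0.36 -0.12] 0.43
1 -0.3 lean 45 start [ 0.    1.25 -1.56] end [-0.27  0.03  2.22 -0.19  0.11 -1.37] 0.16
1 -0.05 lean 39 start [ 0.    1.25 -1.81] end [-0.44  0.03  2.16  0.7   0.39 -2.55] 0.29
1 0.2 lean 34 start [ 0.    1.25 -2.06] end [-0.52  0.07  2.04  0.61  0.66 -2.7 ] 0.16
1 0.45 lean 22 start [ 0.    1.25 -2.31] end [-0.48  0.15  1.86  0.39  0.93 -2.7 ] 0.12
1 0.7 lean 6 start [ 0.    1.25 -2.56] end [-0.34  0.25  1.66  0.09  1.19 -2.65] 0.09
1 1.95 lean 90 start [-0.    1.25  2.48] end [-0.64  0.93  1.32  0.78  2.29  2.15] 0.08
1 2.2 lean 90 start [-0.    1.25  2.23] end [-0.54  0.99  1.17  0.65  2.44  2.1 ] 0.1
1 2.45 lean 90 start [-0.    1.25  1.98] end [-0.44  1.03  1.05  0.47  2.58  1.98] 0.11
-1 -0.8 lean 34 start [-0.    1.25  2.08] end [-0.06  0.12  1.97 -0.6   0.69  2.7 ] 0.15
-1 -0.55 lean 39 s
[... 425 characters left out ...]

-1 0.7 lean 90 start [-0.    1.25  0.58] end [-1.01  0.68  2.27  1.44  1.6  -1.38] 0.15
-1 0.95 lean 90 start [0.   1.25 0.33] end [-0.96  0.71  2.06  1.25  1.69 -1.22] 0.12
-1 1.2 lean 90 start [0.   1.25 0.08] end [-0.9   0.76  1.86  1.1   1.83 -1.11] 0.11
-1 1.45 lean 90 start [ 0.    1.25 -0.17] end [-0.82  0.81  1.67  0.99  1.98 -1.03] 0.1
-1 1.7 lean 90 start [ 0.    1.25 -0.42] end [-0.73  0.87  1.49  0.88  2.13 -0.99] 0.09
-1 1.95 lean 90 start [ 0.    1.25 -0.67] end [-0.64  0.93  1.32  0.78  2.29 -0.99] 0.08
-1 2.2 lean 90 start [ 0.    1.25 -0.92] end [-0.54  0.99  1.17  0.65  2.44 -1.04] 0.1
-1 2.45 lean 90 start [ 0.    1.25 -1.17] end [-0.44  1.03  1.05  0.47  2.58 -1.16] 0.11
```

The kinematic model fits exactly. With this grasp the lean hits the joint ranges. With the tool turned half round (s = -1), and the can's +x pointing along about 1.2 rad in yaw, a full lean is possible and runs alongside the lid. So I'll put the can back level on the mat and regrasp it half-turned.

Emit:
drive_tool([
  [[-0.12,-0.02,0],[-1.35,4.2,0],5.5],
  [[0,0,-0.037],[-1.35,4.2,0],5.5],
  [[0,0,-0.037],[-1.35,4.3,0],5.5],
  [[0,0,-0.037],[-1.35,4.3,0],5.5],
  [[0,0,-0.037],[-1.35,4.3,0],5.5],
  [[0,0,-0.037],[-1.5,4,-4],5.5],
  [[0,0,-0.037],[0,2,-5],5.5],
  [[0,0,-0.037],[0,0,-3.5],5.5],
])

```text
clock: 6.0
position: [0.4805, 0.1889, 0.0721]
ee_rot: [0.0, 0.049, 0.999, -0.0]
contact_force: [0.2, 0.1, -2.8]
width: 0.0667
gripper_force: 92.3
```

Emit:
drive_tool([
  [[0,0,0],[0,0,-1.6],5.5],
  [[0,0,0],[0,0,-0.6],5.5],
  [[0,0,0],[0,0,-0.1],5.5],
  [[0,0,0],[0,0,0],5.5],
])

```text
clock: 6.5
position: [0.4826, 0.187, 0.0513]
ee_rot: [0.001, 0.05, 0.999, 0.0]
contact_force: [0.0, 0.2, -2.9]
width: 0.0667
gripper_force: 92.3
```

Emit:
drive_tool([
  [[0,0,0],[0,0,-0.15],5.5],
  [[0,0,0],[0,0,-0.1],5.5],
  [[0,0,0],[0,0,0],8.54],
  [[0,0,0],[0,0,0],8.54],
  [[0,0,0],[0,0,0],8.54],
  [[0,0,0],[0,0,3],8.54],
  [[0,0,0],[0,0,5],8.54],
  [[0,0,0],[0,0,2],8.54],
])

```text
clock: 7.5
position: [0.4834, 0.1871, 0.1506]
ee_rot: [0.002, 0.05, 0.999, 0.001]
contact_force: [0.2, 0.8, -0.9]
width: 0.0852
gripper_force: 0.0
```

Emit:
drive_tool([
  [[0,0,-0.185],[0,0,0],8.54],
  [[0,0,-0.185],[0,0,0],8.54],
  [[0,0,-0.185],[0,0,0],8.54],
  [[0,0,-0.185],[0,0,0],8.54],
  [[0,0,-0.185],[0,0,0],8.54],
  [[0,0,-0.185],[0,0,0],8.54],
  [[0,0,-0.185],[0,0,0],8.54],
  [[0,0,-0.185],[0,0,0],8.54],
])

```text
clock: 8.5
position: [0.4818, 0.1868, 0.1477]
ee_rot: [-0.0, 0.712, 0.702, -0.0]
contact_force: [0.4, -0.4, -0.1]
width: 0.0854
gripper_force: 0.0
```

Emit:
drive_tool([
  [[0,0,-0.185],[0,0,0],8.54],
  [[0,0,-0.185],[0,0,0],8.54],
  [[0,0,-0.185],[0,0,0],8.54],
  [[0,0,-0.185],[0,0,0],8.54],
  [[0,0,-0.185],[0,0,0],8.54],
  [[0,0,-0.185],[0,0,0],8.54],
  [[0,0,-0.185],[0,0,0],8.54],
  [[0,0,-0.185],[0,0,0],8.54],
])

```text
clock: 9.5
position: [0.4818, 0.1867, 0.1477]
ee_rot: [0.0, 0.999, 0.038, -0.0]
contact_force: [0.0, 0.0, 0.1]
width: 0.0853
gripper_force: 0.0
```

Emit:
drive_tool([
  [[0,0,-0.18],[0,0,0],8.54],
  [[0,0,0],[0,0,0],8.54],
  [[0,0,0],[0,0,0],8.54],
])

```text
clock: 9.88
position: [0.4819, 0.1868, 0.1478]
ee_rot: [0.0, 0.999, -0.048, -0.0]
contact_force: [0.1, -0.0, -0.0]
width: 0.0852
gripper_force: 0.0
```

```bash
python3 - <<'E'
from h import *
C=cal('wrist');im=snap('wrist','w2');s=manip.get_state();print(s['position'],s['ee_rot'],s['qpos'],s['contact_force'])
hs=cv2.cvtColor(im,cv2.COLOR_RGB2HSV)
for lo,hi in(((3,120,60),(17,255,255)),((22,100,60),(35,255,255))):
    for c in cv2.findContours(cv2.inRange(hs,lo,hi),0,2)[0]:
        if cv2.contourArea(c)>1500: print([ (p.tolist(),px2w('wrist',*p,.072,C)[:2].round(3).tolist()) for p in cv2.approxPolyDP(cv2.convexHull(c),4,True)[:,0]])
E
```

```text
[0.48188949 0.18676608 0.14776017] [ 6.36942027e-05  9.98843609e-01 -4.80773829e-02 -8.09587378e-05] [ 2.35108066e-01  2.62627391e-01  1.77554851e+00 -8.63188348e-05
  1.10360781e+00  1.90213512e+00] [-1.05234497  0.63668963 -0.2886974 ]
[([264, 123], [0.543, 0.212]), ([359, 120], [0.54, 0.154]), ([373, 125], [0.536, 0.146]), ([363, 287], [0.425, 0.158]), ([268, 284], [0.434, 0.224])]
[([181, 146], [0.534, 0.265]), ([193, 257], [0.459, 0.273]), ([149, 299], [0.43, 0.31]), ([122, 313], [0.421, 0.332]), ([68, 313], [0.424, 0.371]), ([33, 158], [0.536, 0.359]), ([103, 145], [0.54, 0.313])]
```

View pics/w2.png

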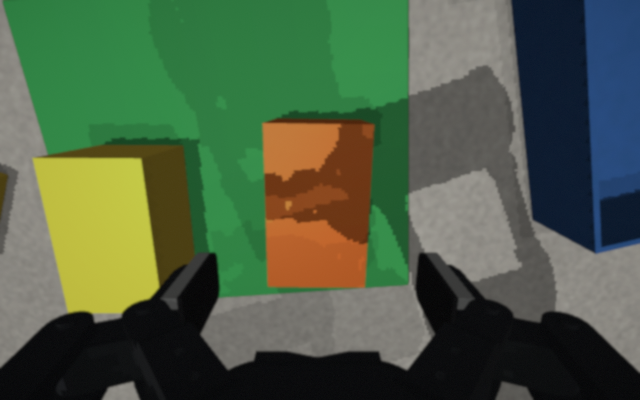

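The wrist view shows the orange can squarely between the half-turned jaws, top at (264,123)–(363,287), centred near (0.484, 0.185). Grasp it and carry it over.

Emit:
drive_tool([
  [[0,0,0],[0,0,-4.5],8.54],
  [[0,0,0],[0.1,-0.1,-3.5],8.54],
  [[0,0,0],[0,0,-1.9],8.54],
  [[0,0,0],[0,0,0],8.54],
  [[0,0,0],[0,0,0],5.5],
  [[0,0,0],[0,0,0],5.5],
  [[0,0,0],[0,0,0],5.5],
  [[0,0,0],[0,0,0],5.5],
], force=80)

```text
clock: 10.92
position: [0.4841, 0.1861, 0.0502]
ee_rot: [-0.0, 0.999, -0.049, 0.002]
contact_force: [0.1, 0.4, 6.8]
width: 0.067
gripper_force: 90.4
```

Emit:
drive_tool([
  [[0,0,0],[0,0,0],5.5],
  [[0,0,0],[0,0,0],5.5],
  [[0,0,0],[0,0,2],5.5],
  [[0,0,0],[0,0,4],5.5],
  [[0,0,0],[0,0,0],5.5],
])

```text
clock: 11.55
position: [0.4849, 0.1863, 0.1113]
ee_rot: [-0.001, 0.999, -0.049, 0.003]
contact_force: [-0.2, -0.2, -2.8]
width: 0.0669
gripper_force: 90.6
```

Emit:
drive_tool([
  [[0,0,0.1],[0,-2,5],5.5],
  [[0,0,0.185],[1.3,-4,4],5.5],
  [[0,0,0.185],[1.3,-3.8,0],5.5],
  [[0,0,0.185],[1.3,-3.8,0],5.5],
  [[0,0,0.185],[1.3,-3.8,0],5.5],
  [[0,0,0.185],[1.3,-3.8,0],5.5],
  [[0,0,0.185],[1.3,-3.8,0],5.5],
  [[0,0,0.09],[0,0,0],5.5],
])

```text
clock: 12.55
position: [0.5611, -0.0671, 0.1967]
ee_rot: [-0.0, 0.825, 0.565, -0.001]
contact_force: [0.4, 1.0, -3.3]
width: 0.0667
gripper_force: 91.9
```

Emit:
drive_tool([
  [[0,0,0],[0,0,0],5.5],
  [[0,0,0],[0,0,0],5.5],
])

```text
clock: 12.8
position: [0.5602, -0.0637, 0.1978]
ee_rot: [-0.001, 0.825, 0.565, -0.001]
contact_force: [0.2, -0.0, -1.9]
width: 0.0666
gripper_force: 91.9
```

```bash
python3 - <<'E'
from h import *
f=[]
for i in range(6): eyes.get_image('wrist'); s=manip.get_state(); f.append(s['contact_force'])
print(np.mean(f,0),s['position'],s['ee_rot'],s['qpos'])
from kin import *
x=qr(s['ee_rot']).as_matrix();print(np.arctan2(-x[1,1],-x[0,1])-np.pi/2, fk(s['qpos'],P,R0)[0])
E
```

```text
[-0.0680442   0.02208867 -2.77193792] [ 0.56086597 -0.06386201  0.19891488] [1.08564430e-04 8.24748988e-01 5.65498975e-01 6.28804067e-05] [-2.36596884e-01  2.87604148e-01  1.59905477e+00 -5.45627164e-05
  1.25468823e+00  1.32140128e-01]
1.2020762730956385 [ 0.56074066 -0.06379594  0.19869624]
```

Emit:
drive_tool([
  [[0.163,-0.063,0],[0,0,0],5.5],
  [[0.163,-0.063,0],[0,0,0],5.5],
  [[0.163,-0.063,0],[0,0,0],5.5],
  [[0.163,-0.063,0],[0,-0.3,0],5.5],
  [[0.163,-0.063,0],[-0.2,-0.4,0],5.5],
  [[0.163,-0.063,0],[-0.2,-0.4,0],5.5],
  [[0.163,-0.063,0],[-0.2,-0.4,0],5.5],
  [[0.163,-0.063,0],[-0.2,-0.4,0],5.5],
])

```text
clock: 14.1
position: [0.5533, -0.0849, 0.1981]
ee_rot: [-0.363, 0.631, 0.433, 0.532]
contact_force: [0.4, 1.0, -1.9]
width: 0.0668
gripper_force: 92.0
```

Emit:
drive_tool([
  [[0.163,-0.063,0],[-0.2,-0.4,0],5.5],
  [[0,0,0],[0,0,0],5.5],
  [[0,0,0],[0,0,0],5.5],
  [[0,0,0],[0,0,0],5.5],
])

```text
clock: 14.6
position: [0.5511, -0.0868, 0.2007]
ee_rot: [-0.399, 0.583, 0.402, 0.583]
contact_force: [-0.3, -0.7, -1.5]
width: 0.067
gripper_force: 92.3
```

```bash
cat > wt.py <<'E'
from h import *
from kin import qr
import sys
f=[]
for i in range(6):
    im=eyes.get_image('wrist'); s=manip.get_state(); f.append(s['contact_force'])
print('F',np.mean(f,0).round(2),s['position'].round(4),'z',qr(s['ee_rot']).as_matrix()[:,2].round(3),'q',s['qpos'].round(2),s['width'].round(4),round(s['clock'],2))
if len(sys.argv)>1: snap(sys.argv[1],sys.argv[2])
E
python3 wt.py scene s2
```

```text
Traceback (most recent call last):
  File "wt.py", line 7, in <module>
    print('F',np.mean(f,0).round(2),s['position'].round(4),'z',qr(s['ee_rot']).as_matrix()[:,2].round(3),'q',s['qpos'].round(2),s['width'].round(4),round(s['clock'],2))
                                                                                                                                ^^^^^^^^^^^^^^^^
AttributeError: 'float' object has no attribute 'round'
```

```bash
sed -i "s/s\['width'\].round(4)/round(s['width'],4)/" wt.py; python3 wt.py scene s2
```

```text
F [ 0.11 -0.17 -2.07] [ 0.551  -0.0872  0.1988] z [0.361 0.933 0.002] q [-0.89  0.76  1.86  1.11  1.82 -1.11] 0.0664 15.2
```

View pics/s2.png

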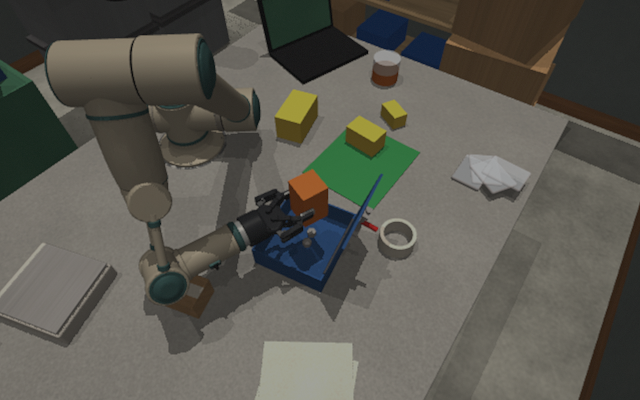

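The scene view shows the can upright, mouth down over the box, at (309,200). A blank is already on the box floor at (310,232), and the wrist is clear above the carton. Weight went from 2.77 to 2.07 N. Shake.

Emit:
drive_tool([
  [[0.065,0.165,0],[1.5,0,0],5.5],
  [[-0.065,-0.165,0],[-1.5,0,0],5.5],
  [[-0.065,-0.165,0],[-1.5,0,0],5.5],
  [[0.065,0.165,0],[1.5,0,0],5.5],
  [[0.065,0.165,0],[1.5,0,2],5.5],
  [[-0.065,-0.165,0],[-1.5,0,-2],5.5],
  [[-0.065,-0.165,0],[-1.5,0,2],5.5],
  [[0.065,0.165,0],[1.5,0,-2],5.5],
])

```text
clock: 16.25
position: [0.5503, -0.0876, 0.2006]
ee_rot: [-0.401, 0.583, 0.399, 0.584]
contact_force: [1.0, -1.0, -2.6]
width: 0.0667
gripper_force: 92.2
```

Emit:
drive_tool([
  [[0,0,0],[0,2,2],5.5],
  [[0,0,0],[0,-2,-2],5.5],
  [[0,0,0],[0,-2,2],5.5],
  [[0,0,0],[0,2,-2],5.5],
  [[0.065,0.165,0],[0,0,2],5.5],
  [[-0.065,-0.165,0],[0,0,-2],5.5],
  [[0,0,0],[0,0,0],5.5],
  [[0,0,0],[0,0,0],5.5],
])

```text
clock: 17.25
position: [0.551, -0.0873, 0.1992]
ee_rot: [-0.401, 0.583, 0.398, 0.584]
contact_force: [-0.0, 0.3, -1.2]
width: 0.0669
gripper_force: 92.3
```

```bash
python3 wt.py
```

```text
F [-0.09 -0.41 -1.31] [ 0.551  -0.0873  0.1991] z [0.361 0.933 0.002] q [-0.89  0.76  1.86  1.11  1.82 -1.11] 0.0669 17.55
```

Emit:
drive_tool([
  [[0.065,0.165,0],[1.5,0,2],5.5],
  [[-0.065,-0.165,0],[-1.5,0,-2],5.5],
  [[-0.065,-0.165,0],[-1.5,0,2],5.5],
  [[0.065,0.165,0],[1.5,0,-2],5.5],
  [[0,0,0],[0,2,2],5.5],
  [[0,0,0],[0,-2,-2],5.5],
  [[0,0,0],[0,-2,2],5.5],
  [[0,0,0],[0,2,-2],5.5],
])

```text
clock: 18.55
position: [0.5522, -0.0899, 0.2]
ee_rot: [-0.397, 0.583, 0.401, 0.585]
contact_force: [-0.2, -0.6, -1.5]
width: 0.0667
gripper_force: 92.5
```

Emit:
drive_tool([
  [[0,0,0],[0,0,0],5.5],
  [[0,0,0],[0,0,0],5.5],
])

```text
clock: 18.8
position: [0.5511, -0.0874, 0.1994]
ee_rot: [-0.4, 0.582, 0.399, 0.584]
contact_force: [0.1, -0.1, -1.4]
width: 0.0667
gripper_force: 92.3
```

```bash
python3 wt.py;python3 wt.py
```

```text
F [-0.13 -0.21 -1.76] [ 0.551  -0.0874  0.1991] z [0.361 0.933 0.002] q [-0.89  0.76  1.86  1.11  1.82 -1.11] 0.0666 19.1
F [ 0.22  0.33 -1.57] [ 0.5509 -0.0872  0.1989] z [0.361 0.933 0.002] q [-0.89  0.76  1.86  1.11  1.82 -1.11] 0.0668 19.4
```

Emit:
drive_tool([
  [[0.065,0.165,0],[0,0,0],5.5],
  [[0.065,0.165,0],[0,0,1],5.5],
  [[-0.065,-0.165,0],[0,0,-1],5.5],
  [[-0.065,-0.165,0],[0,0,1],5.5],
  [[-0.065,-0.165,0],[0,0,-1],5.5],
  [[-0.065,-0.165,0],[0,0,0],5.5],
  [[0.065,0.165,0],[0,0,3],5.5],
  [[0.065,0.165,0],[0,0,-3],5.5],
])

```text
clock: 20.4
position: [0.5513, -0.0875, 0.2014]
ee_rot: [-0.4, 0.583, 0.4, 0.584]
contact_force: [0.0, 0.7, -3.3]
width: 0.0669
gripper_force: 92.2
```

Emit:
drive_tool([
  [[0.15,-0.06,0],[0,0,0],5.5],
  [[-0.15,0.06,0],[0,0,2],5.5],
  [[-0.15,0.06,0],[0,0,-2],5.5],
  [[0.15,-0.06,0],[0,0,0],5.5],
  [[0,0,0],[0,0,3],5.5],
  [[0,0,0],[0,0,-3],5.5],
  [[0,0,0],[0,0,0],5.5],
  [[0,0,0],[0,0,0],5.5],
])

```text
clock: 21.4
position: [0.551, -0.0872, 0.1996]
ee_rot: [-0.4, 0.582, 0.399, 0.584]
contact_force: [0.1, -0.2, -0.0]
width: 0.067
gripper_force: 92.2
```

```bash
python3 wt.py;python3 wt.py scene s3; python3 -c "
import cv2;a=cv2.imread('pics/s3.png');b=cv2.imread('pics/s2.png')
cv2.imwrite('pics/z3.png',cv2.resize(a[180:300,245:385],None,fx=5,fy=5,interpolation=2))"
```

```text
F [ 0.27 -0.02 -1.73] [ 0.5509 -0.0872  0.1994] z [0.361 0.933 0.001] q [-0.89  0.76  1.86  1.11  1.82 -1.11] 0.0665 21.7
F [ 0.13 -0.13 -1.62] [ 0.5509 -0.0872  0.1989] z [0.361 0.933 0.002] q [-0.89  0.76  1.86  1.11  1.82 -1.11] 0.0667 22.0
```

View pics/z3.png

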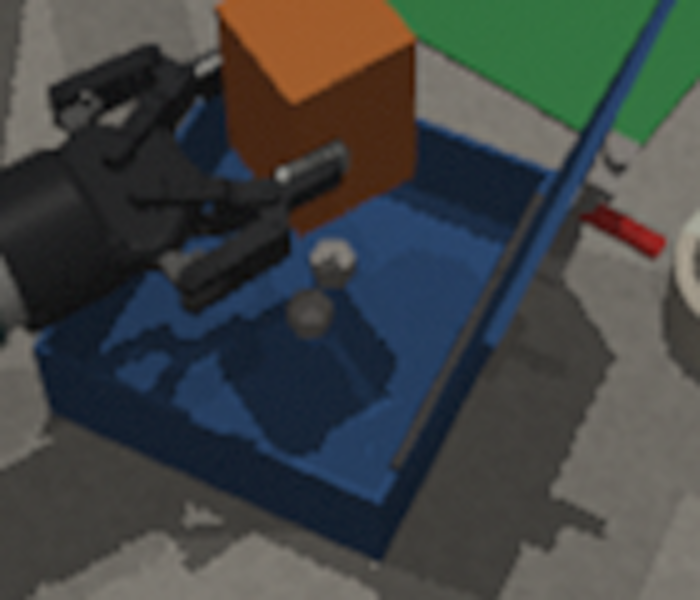

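The crop shows two blanks on the box floor, at (332,260) and (310,313). The weight now holds at about 1.6 N, down from 2.77. One harder shake with larger tilts to be sure.

Emit:
drive_tool([
  [[0.065,0.165,0],[0,0,0],5.5],
  [[0.065,0.165,0],[0,0,0],5.5],
  [[0.065,0.165,0],[0,0,2],5.5],
  [[0,0,0],[0,0,-2],5.5],
  [[-0.065,-0.165,0],[2,0,0],5.5],
  [[-0.065,-0.165,0],[-2,0,0],5.5],
  [[-0.065,-0.165,0],[0,0,0],5.5],
  [[-0.065,-0.165,0],[0,0,0],5.5],
])

```text
clock: 23.05
position: [0.5508, -0.0872, 0.1974]
ee_rot: [-0.345, 0.544, 0.451, 0.617]
contact_force: [-0.1, 0.6, -2.0]
width: 0.0668
gripper_force: 92.3
```

Emit:
drive_tool([
  [[-0.065,-0.165,0],[0,0,0],5.5],
  [[-0.065,-0.165,0],[0,0,2],5.5],
  [[0,0,0],[0,0,-2],5.5],
  [[0.065,0.165,0],[0,0,0],5.5],
  [[0.065,0.165,0],[0,0,0],5.5],
  [[0.065,0.165,0],[0,0,0],5.5],
  [[-0.163,0.063,0],[0,0,0],5.5],
  [[-0.163,0.063,0],[0,0,0],5.5],
])

```text
clock: 24.05
position: [0.5507, -0.0882, 0.1953]
ee_rot: [-0.325, 0.678, 0.462, 0.471]
contact_force: [0.1, 0.1, -2.1]
width: 0.0666
gripper_force: 92.2
```

Emit:
drive_tool([
  [[-0.163,0.063,0],[0,0,2],5.5],
  [[0,0,0],[0,0,-2],5.5],
  [[0.163,-0.063,0],[0,0,0],5.5],
  [[0.163,-0.063,0],[0,0,0],5.5],
  [[0.163,-0.063,0],[1.5,4,0],5.5],
  [[0,0,0],[-1.5,-4,0],5.5],
  [[0,0,0],[1.5,4,0],5.5],
  [[0,0,0],[-1.5,-4,0],5.5],
])

```text
clock: 25.05
position: [0.5499, -0.0825, 0.1957]
ee_rot: [-0.405, 0.582, 0.398, 0.582]
contact_force: [0.5, -0.9, -1.2]
width: 0.0666
gripper_force: 91.9
```

Emit:
drive_tool([
  [[0,0,0],[1.5,4,2],5.5],
  [[0,0,0],[-1.5,-4,-2],5.5],
  [[0,0,0],[0,0,3],5.5],
  [[0,0,0],[0,0,-3],5.5],
  [[0,0,0],[0,0,0],5.5],
  [[0,0,0],[0,0,0],5.5],
])

```text
clock: 25.8
position: [0.5508, -0.0872, 0.1979]
ee_rot: [-0.401, 0.583, 0.398, 0.584]
contact_force: [0.0, -0.1, -1.2]
width: 0.0667
gripper_force: 92.5
```

```bash
python3 wt.py;python3 wt.py
```

```text
F [-0.03 -0.08 -1.78] [ 0.5509 -0.0872  0.1992] z [0.361 0.933 0.002] q [-0.89  0.76  1.86  1.11  1.82 -1.11] 0.0664 26.1
F [-0.03 -0.25 -1.77] [ 0.5509 -0.0872  0.199 ] z [0.361 0.933 0.002] q [-0.89  0.76  1.86  1.11  1.82 -1.11] 0.0667 26.4
```

No change in weight, so the orange can is empty. Return it to the mat.

Emit:
drive_tool([
  [[-0.163,0.063,0],[0,1,0],5.5],
  [[-0.163,0.063,0],[-0.8,3,0],5.5],
  [[-0.163,0.063,0],[-0.8,3.5,0],5.5],
  [[-0.163,0.063,0],[-0.8,3.5,0],5.5],
  [[-0.163,0.063,0],[-0.9,3.5,0],5.5],
  [[-0.163,0.063,0],[-0.9,3.5,0],5.5],
  [[-0.163,0.063,0],[-0.9,3.5,0],5.5],
  [[-0.163,0.063,0],[-0.9,3.5,0],5.5],
])

```text
clock: 27.4
position: [0.4898, 0.1584, 0.1989]
ee_rot: [-0.058, 0.821, 0.563, 0.079]
contact_force: [-0.8, -0.1, -3.2]
width: 0.0665
gripper_force: 92.1
```

Emit:
drive_tool([
  [[-0.163,0.063,0],[-0.7,1.8,0],5.5],
  [[0,0,-0.185],[0,0,0],5.5],
  [[0,0,-0.185],[0,0,0],5.5],
  [[0,0,-0.185],[0,0,0],5.5],
  [[0,0,-0.185],[0,0,0],5.5],
  [[0,0,-0.185],[0,0,0],5.5],
  [[0,0,-0.185],[0,0,0],5.5],
  [[0,0,-0.185],[0,0,0],5.5],
])

```text
clock: 28.4
position: [0.4827, 0.1755, 0.1974]
ee_rot: [-0.003, 0.999, -0.05, 0.011]
contact_force: [-0.3, -0.1, -1.7]
width: 0.0668
gripper_force: 92.1
```

Emit:
drive_tool([
  [[0,0,0],[0,0,-4],5.5],
  [[0,0,0],[0,0,-4],5.5],
  [[0,0,0],[0,0,-4],5.5],
  [[0,0,0],[0,0,0],5.5],
  [[0,0,0],[0,0,0],5.5],
])

```text
clock: 29.02
position: [0.485, 0.1757, 0.0789]
ee_rot: [-0.003, 0.999, -0.047, 0.014]
contact_force: [0.0, -0.5, -1.6]
width: 0.0667
gripper_force: 92.0
```

```bash
python3 wt.py scene s4
```

```text
F [-0.07  0.12 -1.59] [0.4851 0.1757 0.079 ] z [ 0.029  0.004 -1.   ] q [ 0.21  0.32  1.89 -0.    0.9   1.88] 0.0664 29.32
```

View pics/s4.png

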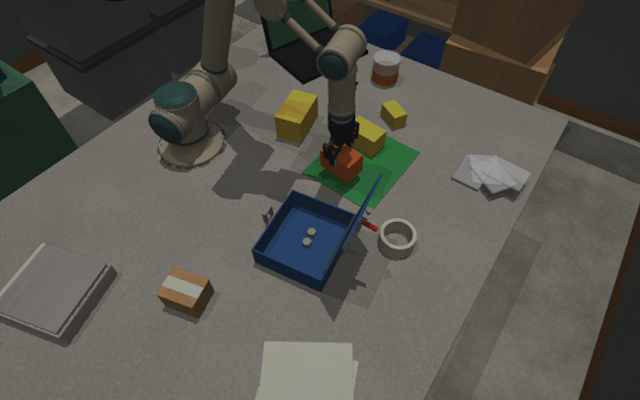

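The scene view shows the orange can over the mat at (340,160) and two blanks in the box at (311,231) and (307,241). Lower and release.

Emit:
drive_tool([
  [[0,0.028,0],[0,0,-1.5],5.5],
  [[0,0,0],[0,0,-1],5.5],
  [[0,0,0],[0,0,-0.3],5.5],
  [[0,0,0],[0,0,-0.1],5.5],
  [[0,0,0],[0,0,0],8.54],
  [[0,0,0],[0,0,0],8.54],
  [[0,0,0],[0,0,0],8.54],
  [[0,0,0],[0,0,0],8.54],
])

```text
clock: 30.38
position: [0.4844, 0.1754, 0.0486]
ee_rot: [-0.002, 0.999, -0.047, -0.001]
contact_force: [0.4, -0.4, -0.2]
width: 0.0854
gripper_force: 0.0
```

Emit:
drive_tool([
  [[0,0,0],[0,0,3],8.54],
  [[0,0,0],[0,0,5],8.54],
  [[0,0,0],[0,2,3],8.54],
  [[0,0,0],[-0.2,4,0],8.54],
  [[0,0,0],[-0.2,4,0],8.54],
  [[0,0,0],[-0.2,4,0],8.54],
  [[0,0,0],[-0.2,1.6,0],8.54],
  [[0,0,0],[0,0,0],8.54],
])

```text
clock: 31.38
position: [0.4762, 0.3317, 0.1585]
ee_rot: [-0.001, 0.999, -0.046, -0.001]
contact_force: [0.9, -0.1, -0.4]
width: 0.0852
gripper_force: 0.0
```

```bash
python3 - <<'E'
from h import *
eyes.get_image('side');C=cal('wrist');im=snap('wrist','w3');s=manip.get_state();print(s['position'],s['ee_rot'],s['contact_force'])
E
```

```text
[0.47633931 0.33035596 0.15862327] [-0.00123409  0.99891354 -0.04657456 -0.00101178] [-0.29958627 -0.23614091  0.46215096]
```

View pics/w3.png

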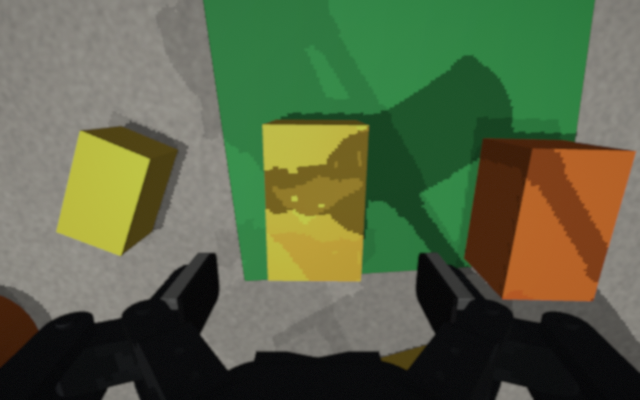

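The yellow can (263–368, 122–281) sits centred between the jaws at the right size, and the small decoy is off to the left. The orange can rests on the mat at the right. Grasp the yellow one.

Emit:
drive_tool([
  [[0,0,0],[0,0,-4.5],8.54],
  [[0,0,0],[0,0.1,-3.5],8.54],
  [[0,0,0],[0,0,-2.5],8.54],
  [[0,0,0],[0,0,-0.4],8.54],
  [[0,0,0],[0,0,0],5.5],
  [[0,0,0],[0,0,0],5.5],
  [[0,0,0],[0,0,0],5.5],
  [[0,0,0],[0,0,0],5.5],
], force=80)

```text
clock: 32.48
position: [0.4775, 0.3326, 0.0512]
ee_rot: [-0.002, 0.999, -0.046, 0.0]
contact_force: [0.3, -3.1, 6.2]
width: 0.0667
gripper_force: 90.7
```

Emit:
drive_tool([
  [[0,0,0],[0,0,0],5.5],
  [[0,0,0],[0,0,0],5.5],
  [[0,0,0],[0,0,3],5.5],
  [[0,0,0],[0,0,4],5.5],
  [[0,0,0],[0,-1,4],5.5],
  [[0,0,0.185],[1,-3.5,4],5.5],
  [[0,0,0.185],[1,-4.5,0],5.5],
  [[0,0,0.185],[1,-4.5,0],5.5],
])

```text
clock: 33.48
position: [0.5063, 0.1965, 0.2001]
ee_rot: [-0.002, 0.973, 0.232, -0.001]
contact_force: [-0.1, 0.3, -2.6]
width: 0.0668
gripper_force: 90.8
```

Emit:
drive_tool([
  [[0,0,0.185],[1,-4.5,0],5.5],
  [[0,0,0.185],[1,-4.5,0],5.5],
  [[0,0,0.185],[1.1,-4.5,0],5.5],
  [[0,0,0.185],[1.1,-4.5,0],5.5],
  [[0,0,0],[1.1,-4.5,0],5.5],
  [[0,0,0],[0.1,-3.6,0],5.5],
  [[0,0,0],[0,0,0],5.5],
  [[0,0,0],[0,0,0],5.5],
])

```text
clock: 34.48
position: [0.5599, -0.0629, 0.1993]
ee_rot: [-0.002, 0.825, 0.565, -0.002]
contact_force: [0.1, 0.4, -1.9]
width: 0.0667
gripper_force: 90.8
```

```bash
python3 wt.py; python3 wt.py
```

```text
F [ 0.05 -0.45 -2.77] [ 0.5604 -0.0626  0.1999] z [-0.004  0.    -1.   ] q [-0.23  0.29  1.6  -0.    1.26  0.13] 0.0666 34.77
F [-0.14  0.13 -2.46] [ 0.5605 -0.0634  0.1999] z [-0.004 -0.    -1.   ] q [-0.24  0.29  1.6  -0.    1.26  0.13] 0.0666 35.08
```

Lean, then shake as before.

Emit:
drive_tool([
  [[0.163,-0.063,0],[0,0,0],5.5],
  [[0.163,-0.063,0],[0,0,0],5.5],
  [[0.163,-0.063,0],[0,0,0],5.5],
  [[0.163,-0.063,0],[0,-0.3,0],5.5],
  [[0.163,-0.063,0],[-0.2,-0.4,0],5.5],
  [[0.163,-0.063,0],[-0.2,-0.4,0],5.5],
  [[0.163,-0.063,0],[-0.2,-0.4,0],5.5],
  [[0.163,-0.063,0],[-0.2,-0.4,0],5.5],
])

```text
clock: 36.08
position: [0.5529, -0.0845, 0.1991]
ee_rot: [-0.363, 0.631, 0.434, 0.531]
contact_force: [-0.3, 1.2, -3.4]
width: 0.067
gripper_force: 90.9
```

Emit:
drive_tool([
  [[0.163,-0.063,0],[-0.2,-0.4,0],5.5],
  [[0,0,0],[0,0,0],5.5],
  [[0.065,0.165,0],[1.5,0,0],5.5],
  [[-0.065,-0.165,0],[-1.5,0,0],5.5],
  [[-0.065,-0.165,0],[-1.5,0,0],5.5],
  [[0.065,0.165,0],[1.5,0,0],5.5],
  [[0,0,0],[0,0,0],5.5],
  [[0,0,0],[0,0,0],5.5],
])

```text
clock: 37.08
position: [0.5503, -0.0861, 0.2007]
ee_rot: [-0.399, 0.582, 0.403, 0.582]
contact_force: [0.7, -0.1, -2.7]
width: 0.0666
gripper_force: 91.4
```

```bash
python3 wt.py; python3 wt.py
```

```text
F [ 0.02  0.48 -2.74] [ 0.5504 -0.0865  0.1998] z [0.357 0.934 0.   ] q [-0.89  0.76  1.86  1.1   1.83 -1.11] 0.0665 37.38
F [-0.04 -0.22 -2.83] [ 0.5505 -0.0866  0.1998] z [0.357 0.934 0.   ] q [-0.89  0.76  1.86  1.1   1.83 -1.11] 0.0668 37.67
```

Emit:
drive_tool([
  [[0.065,0.165,0],[1.5,0,0],5.5],
  [[-0.065,-0.165,0],[-1.5,0,0],5.5],
  [[-0.065,-0.165,0],[-1.5,0,0],5.5],
  [[0.065,0.165,0],[1.5,0,0],5.5],
  [[0.065,0.165,0],[1.5,0,2],5.5],
  [[-0.065,-0.165,0],[-1.5,0,-2],5.5],
  [[-0.065,-0.165,0],[-1.5,0,2],5.5],
  [[0.065,0.165,0],[1.5,0,-2],5.5],
])

```text
clock: 38.67
position: [0.5498, -0.0868, 0.2023]
ee_rot: [-0.401, 0.582, 0.4, 0.583]
contact_force: [0.8, -0.7, -2.4]
width: 0.0666
gripper_force: 91.3
```

Emit:
drive_tool([
  [[0,0,0],[0,2,2],5.5],
  [[0,0,0],[0,-2,-2],5.5],
  [[0,0,0],[0,-2,2],5.5],
  [[0,0,0],[0,2,-2],5.5],
  [[0.065,0.165,0],[0,0,2],5.5],
  [[-0.065,-0.165,0],[0,0,-2],5.5],
  [[0,0,0],[0,0,0],5.5],
  [[0,0,0],[0,0,0],5.5],
])

```text
clock: 39.67
position: [0.5505, -0.0866, 0.2005]
ee_rot: [-0.402, 0.582, 0.4, 0.582]
contact_force: [0.4, -0.9, -1.3]
width: 0.0668
gripper_force: 91.4
```

```bash
python3 wt.py; python3 wt.py
```

```text
F [ 0.17 -0.03 -1.26] [ 0.5505 -0.0866  0.2002] z [0.357 0.934 0.   ] q [-0.89  0.76  1.86  1.1   1.83 -1.11] 0.0666 39.98
F [ 0.15 -0.14 -1.12] [ 0.5505 -0.0865  0.1999] z [0.357 0.934 0.   ] q [-0.89  0.76  1.86  1.1   1.83 -1.11] 0.0664 40.27
```

Weight went from 2.75 to 1.2 N. That's three blanks and about the lightest an empty can may be. One confirming shake, then a look.

Emit:
drive_tool([
  [[0.065,0.165,0],[0,0,0],5.5],
  [[0.065,0.165,0],[0,0,0],5.5],
  [[0.065,0.165,0],[0,0,2],5.5],
  [[-0.065,-0.165,0],[0,0,-2],5.5],
  [[-0.065,-0.165,0],[1.5,0,0],5.5],
  [[-0.065,-0.165,0],[-1.5,0,0],5.5],
  [[-0.065,-0.165,0],[0,0,2],5.5],
  [[-0.065,-0.165,0],[0,0,-2],5.5],
])

```text
clock: 41.28
position: [0.5507, -0.0867, 0.2016]
ee_rot: [-0.288, 0.501, 0.501, 0.644]
contact_force: [0.3, 0.4, -2.4]
width: 0.0668
gripper_force: 91.4
```

Emit:
drive_tool([
  [[0.065,0.165,0],[0,0,0],5.5],
  [[0.065,0.165,0],[0,0,0],5.5],
  [[0,0,0],[1,3,2],5.5],
  [[0,0,0],[-1,-3,-2],5.5],
  [[0,0,0],[1,3,0],5.5],
  [[0,0,0],[-1,-3,0],5.5],
  [[0,0,0],[0,0,0],5.5],
  [[0,0,0],[0,0,0],5.5],
])

```text
clock: 42.28
position: [0.5505, -0.0865, 0.1999]
ee_rot: [-0.401, 0.582, 0.401, 0.583]
contact_force: [0.3, -0.6, -2.3]
width: 0.0668
gripper_force: 91.4
```

```bash
python3 wt.py; python3 wt.py
```

```text
F [-0.05  0.17 -0.91] [ 0.5505 -0.0861  0.2   ] z [0.357 0.934 0.   ] q [-0.89  0.76  1.86  1.1   1.83 -1.11] 0.0667 42.58
F [ 0.17 -0.04 -1.14] [ 0.5505 -0.0865  0.1999] z [0.357 0.934 0.   ] q [-0.89  0.76  1.86  1.1   1.83 -1.11] 0.0668 42.88
```

Emit:
drive_tool([
  [[-0.163,0.063,0],[0,1,0],5.5],
  [[-0.163,0.063,0],[-0.9,4,0],5.5],
  [[-0.163,0.063,0],[-0.9,4.9,0],5.5],
  [[-0.163,0.063,0],[-0.9,5,0],5.5],
  [[-0.163,0.063,0],[-0.9,5,0],5.5],
  [[-0.163,0.063,0],[-0.9,5,0],5.5],
  [[-0.163,0.063,0],[-0.9,5,0],5.5],
  [[-0.163,0.063,0],[-0.9,5,0],5.5],
])

```text
clock: 43.88
position: [0.4886, 0.2364, 0.1974]
ee_rot: [-0.083, 0.817, 0.562, 0.098]
contact_force: [-1.1, 0.2, -2.3]
width: 0.0668
gripper_force: 91.3
```

Emit:
drive_tool([
  [[-0.163,0.063,0],[-0.7,5,0],5.5],
  [[0,0,-0.185],[0,1.8,0],5.5],
  [[0,0,-0.185],[0,0,0],5.5],
  [[0,0,-0.185],[0,0,0],5.5],
  [[0,0,-0.185],[0,0,0],5.5],
  [[0,0,-0.185],[0,0,0],5.5],
  [[0,0,-0.185],[0,0,0],5.5],
  [[0,0,-0.185],[0,0,0],5.5],
])

```text
clock: 44.88
position: [0.4818, 0.3016, 0.1959]
ee_rot: [-0.011, 0.998, -0.049, 0.044]
contact_force: [0.1, -0.4, -2.2]
width: 0.0669
gripper_force: 91.2
```

```bash
python3 wt.py scene s5; python3 -c "
import cv2;a=cv2.imread('pics/s5.png')
cv2.imwrite('pics/z5.png',cv2.resize(a[80:300,245:445],None,fx=2.7,fy=2.7,interpolation=2))"
```

```text
F [-0.23  0.19 -1.11] [0.4829 0.3018 0.1963] z [ 0.092  0.019 -0.996] q [ 0.45  0.25  1.66 -0.03  1.14  2.12] 0.0665 45.17
```

View pics/z5.png

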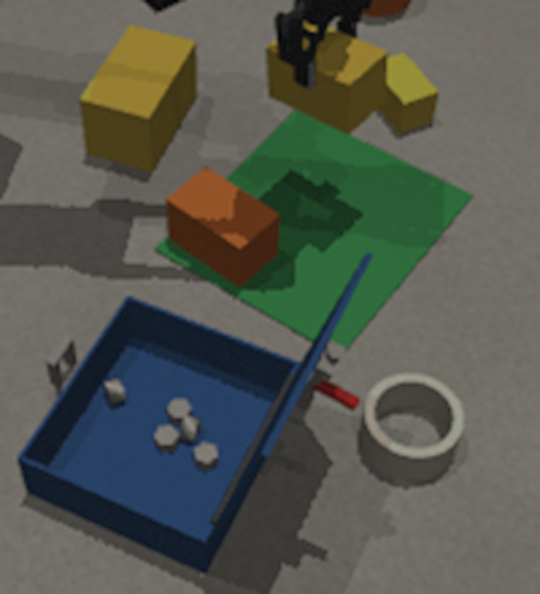

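Five blanks lie in the box, the maximum there can be, with the lid up. The orange can was nudged to crop (220,230), near the mat's corner. I'll measure it while lowering the yellow can.

Emit:
drive_tool([
  [[-0.019,0.092,0],[1,1,0],5.5],
  [[0,0,0],[0,0,-4.5],5.5],
  [[0,0,0],[0,0,-4.5],5.5],
  [[0,0,0],[0,0,-3],5.5],
  [[0,0,0],[0,0,-1.4],5.5],
  [[0,0,0],[0,0,0],5.5],
  [[0,0,0],[0,0,0],5.5],
])

```text
clock: 46.1
position: [0.4944, 0.3125, 0.0638]
ee_rot: [-0.001, 0.999, -0.046, 0.002]
contact_force: [0.9, 0.1, -0.7]
width: 0.0668
gripper_force: 91.4
```

```bash
python3 - <<'E'
from h import *
s=manip.get_state();print(s['position'],s['ee_rot'],s['contact_force'])
im=snap('side','s6');hs=cv2.cvtColor(im,cv2.COLOR_RGB2HSV)
C=cal('side')
m=cv2.inRange(hs,(3,150,60),(15,255,255));m[:215]=0;m[300:]=0;m[:,:290]=0;m[:,400:]=0
c=max(cv2.findContours(m,0,2)[0],key=cv2.contourArea)
h=cv2.approxPolyDP(cv2.convexHull(c),2,True)[:,0]
for p in h: print(p,px2w('side',*p,.072,C)[:2].round(3),px2w('side',*p,.004,C)[:2].round(3))
E
```

```text
[0.49441285 0.31251772 0.06383704] [-6.04347798e-04  9.98939266e-01 -4.60084275e-02  1.78936201e-03] [ 0.88893172  0.05168917 -0.70628773]
[354 225] [0.447 0.127] [0.443 0.059]
[373 227] [0.39  0.133] [0.382 0.066]
[370 258] [0.403 0.255] [0.396 0.197]
[347 255] [0.468 0.246] [0.466 0.188]
```

Emit:
drive_tool([
  [[0,0,0],[0,0,-0.9],5.5],
  [[0,0,0],[0,0,-0.3],5.5],
  [[0,0,0],[0,0,-0.1],5.5],
  [[0,0,0],[0,0,0],5.5],
  [[0,0,0],[0,0,0],8.54],
  [[0,0,0],[0,0,0],8.54],
  [[0,0,0],[0,0,0],8.54],
  [[0,0,0],[0,0,0],8.54],
])

```text
clock: 47.15
position: [0.4932, 0.312, 0.0492]
ee_rot: [0.0, 0.999, -0.046, 0.0]
contact_force: [0.8, -0.1, -0.6]
width: 0.0853
gripper_force: 0.0
```

Emit:
drive_tool([
  [[0,0,0],[0,0,2],8.54],
  [[0,0,0],[0,0,5],8.54],
  [[0,0,0],[0,0,6],5],
  [[0,0,0],[0,0,6],0],
  [[0,0,0],[0,0,6],0],
  [[0,0,0],[0,0,5],0],
  [[0,0,0],[0,0,0],0],
  [[0,0,0],[0,0,0],0],
])

```text
clock: 48.15
position: [0.4928, 0.3118, 0.3485]
ee_rot: [0.0, 0.999, -0.046, -0.0]
contact_force: [0.1, 0.8, -1.2]
width: -0.0
gripper_force: 0.0
```

```bash
python3 - <<'E'
from h import *
s=manip.get_state();print(s['position'],s['ee_rot'],s['contact_force'],s['qpos'],s['clock'])
a=snap('side','s7'); b=snap('scene','s8')
o=np.vstack([cv2.resize(a[90:330,200:400],None,fx=2.4,fy=2.4)[:560],])
p=cv2.resize(b[80:300,245:425],None,fx=1.75,fy=2.54)
p=cv2.resize(b[80:300,245:425],(320,391));p=np.vstack([p,np.zeros((o.shape[0]-391,320,3),np.uint8)])
cv2.imwrite('pics/z7.png',np.hstack([o,p])[:,:,::-1]); print(o.shape)
E
```

```text
[0.49284983 0.31181864 0.34852527] [ 4.31871583e-04  9.98937490e-01 -4.60835348e-02 -1.10365379e-04] [ 0.09411681  0.82258737 -1.18830044] [ 4.45228190e-01  2.50767727e-01  1.28302322e+00 -6.57893447e-04
  1.60840383e+00  2.10819971e+00] 48.15
(560, 480, 3)
```

View pics/z7.png

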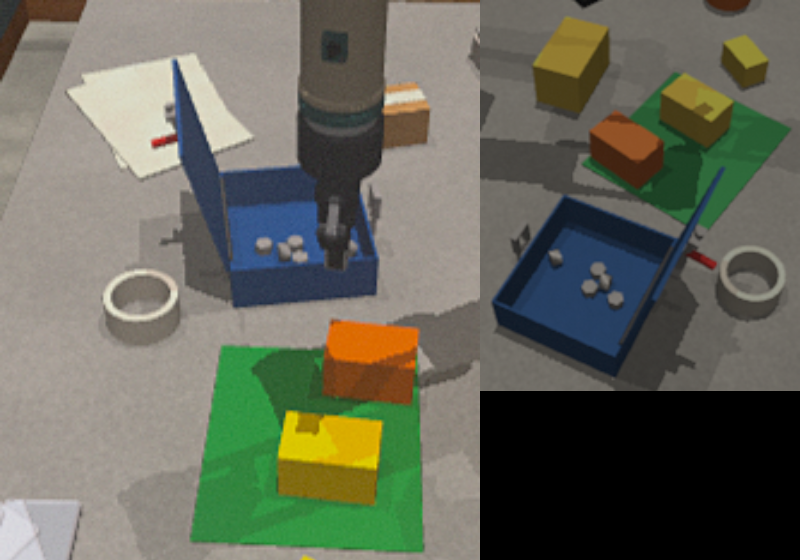

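Both canisters rest on the mat in this view, orange at (370,360) and yellow at (330,455). All five blanks are in the box and the lid leans slightly past upright. Now compute the lid push.

```bash
cat > lid.py <<'E'
from h import *
from kin import ik,R
B=np.array([.551,-.09,0]);yaw=.16;ux=np.array([np.cos(yaw),np.sin(yaw),0]);uy=np.array([-ux[1],ux[0],0]);Z=np.array([0,0,1.])
H=B+.1*ux+.07*Z
def edge(th,y,r=.202,n=.006): return H+y*uy+r*(-ux*np.cos(th)+Z*np.sin(th))+n*(ux*np.sin(th)+Z*np.cos(th))
def tcp(th,rho,y,g=0): return edge(th,y,rho,.006+g)+.011*ux+.011*Z
E
python3 - <<'E'
from lid import *
for th in(1.5,1.6,1.7,1.8,1.9): print(th,[w2px('side',edge(th,y),).round(0).tolist() for y in(.111,-.111)],w2px('scene',edge(th,.111)).round(0), w2px('side',edge(th,0,.148,.054)).round(0))
print('obs side (276,153),(273,115); scene (382,174); knob side ',(200+155/2.4,90+142/2.4))
print('tape',px2w('scene',397,240,.048))
P=[tcp(1.85,.165,.06,.03)]+[tcp(t,.165,.06) for t in np.arange(1.7,-.01,-.17)]
P=np.array(P);print((P*100).round(1)); print((np.diff(P,axis=0)*100).round(1))
rot=R.from_matrix(np.c_[ux,-uy,-Z]);q=[-.1,.5,1.2,0,1.4,1.3]
for p in P: q,e=ik(p,rot,q);print(q.round(2),e)
print(rot.as_quat())
E
```

```text
1.5 [[295.0, 152.0], [291.0, 112.0]] [359. 163.] [277. 146.]
1.6 [[288.0, 153.0], [284.0, 113.0]] [367. 166.] [273. 147.]
1.7 [[282.0, 154.0], [278.0, 114.0]] [375. 169.] [268. 149.]
1.8 [[275.0, 155.0], [272.0, 115.0]] [383. 173.] [264. 152.]
1.9 [[268.0, 158.0], [267.0, 117.0]] [390. 178.] [260. 154.]
obs side (276,153),(273,115); scene (382,174); knob side  (264.58333333333337, 149.16666666666669)
tape [0.75876346 0.03831733 0.048     ]
[[73.  -0.  23. ]
 [67.8 -0.9 24.4]
 [65.  -1.3 24.6]
 [62.3 -1.8 24.4]
 [59.6 -2.2 23.6]
 [57.1 -2.6 22.5]
 [54.8 -3.  20.9]
 [52.8 -3.3 18.9]
 [51.2 -3.6 16.7]
 [49.9 -3.8 14.2]
 [49.1 -3.9 11.5]
 [48.8 -3.9  8.7]]
[[-5.2 -0.8  1.4]
 [-2.8 -0.4  0.2]
 [-2.8 -0.4 -0.3]
 [-2.7 -0.4 -0.7]
 [-2.5 -0.4 -1.2]
 [-2.3 -0.4 -1.6]
 [-2.  -0.3 -2. ]
 [-1.6 -0.3 -2.3]
 [-1.2 -0.2 -2.5]
 [-0.8 -0.1 -2.7]
 [-0.3 -0.1 -2.8]]
[-0.1   0.52  1.15 -0.    1.48  1.32] 1.137060486276647e-12
[-0.12  0.43  1.26 -0.    1.45  1.3 ] 1.1102230246251565e-15
[-0.13  0.39  1.33 -0.    1.43  1.28] 3.16076288953641e-12
[-0.14  0.35  1.4  -0.    1.4   1.27] 7.615094810730525e-12
[-0.15  0.31  1.47 -0.    1.36  1.26] 4.4285234107637845e-11
[-0.17  0.28  1.54 -0.    1.32  1.24] 1.6854758523955892e-10
[-0.18  0.26  1.62 -0.    1.27  1.23] 4.337783161263552e-10
[-0.19  0.24  1.69 -0.    1.21  1.22] 7.856354678462749e-10
[-0.21  0.24  1.75 -0.    1.15  1.21] 9.907935497403424e-10
[-0.21  0.25  1.82 -0.    1.08  1.2 ] 8.077781029622806e-10
[-0.22  0.26  1.87 -0.    1.01  1.19] 3.535207657135178e-10
[-0.22  0.29  1.91 -0.    0.94  1.19] 6.146781340656695e-11
[0.99680171 0.07991469 0.         0.        ]
```

Emit:
drive_tool([
  [[0,0,0.031],[3.6,-3,0.3],0],
  [[0,0,0.031],[3.6,-3,0.3],0],
  [[0,0,0.031],[3.6,-3.5,0.3],0],
  [[0,0,0.031],[3.6,-4,0],0],
  [[0,0,0.031],[3.6,-4.2,0],0],
  [[0,0,0.031],[3.5,-4.2,0],0],
  [[0,0,0.031],[2,-4.2,0],0],
  [[0,0,0.031],[0,-4.2,0],0],
], force=40)

```text
clock: 49.25
position: [0.7294, 0.0073, 0.3543]
ee_rot: [-0.0, 0.997, 0.078, -0.002]
contact_force: [0.0, 0.2, 0.0]
width: -0.0002
gripper_force: 0.0
```

Emit:
drive_tool([
  [[0,0,0],[0,0,0],0],
  [[0,0,0],[0,0,-4.5],0],
  [[0,0,0],[0,0,-4],0],
  [[0,0,0],[0,0,-2.8],0],
  [[0,0,0],[0,0,0],0],
  [[0,0,0],[0,0,0],0],
])

```text
clock: 50.0
position: [0.7287, 0.0097, 0.2463]
ee_rot: [-0.0, 0.997, 0.078, 0.001]
contact_force: [0.7, -0.1, -0.2]
width: -0.0003
gripper_force: 0.0
```

Emit:
drive_tool([
  [[0,0,0],[-2,-0.3,0],0],
  [[0,0,0],[-2,-0.3,0],0],
  [[0,0,0],[-2,-0.3,0],0],
  [[0,0,0],[-2,-0.3,0],0],
  [[0,0,0],[-2.8,-0.4,-0.3],0],
  [[0,0,0],[-2.6,-0.4,-0.7],0],
  [[0,0,0],[-2.4,-0.4,-1.2],0],
  [[0,0,0],[-2.3,-0.4,-1.6],0],
])

```text
clock: 51.0
position: [0.5491, -0.0193, 0.2106]
ee_rot: [0.001, 0.997, 0.078, 0.005]
contact_force: [1.4, -1.0, 0.3]
width: 0.0
gripper_force: 0.9
```

```bash
python3 - <<'E'
from lid import *
im=snap('side','s9');s=manip.get_state();print(s['position'],s['contact_force'])
# red knob
hs=cv2.cvtColor(im,cv2.COLOR_RGB2HSV);m=cv2.inRange(hs,(0,150,80),(3,255,255))|cv2.inRange(hs,(176,150,80),(180,255,255))
m[220:]=0;m[:,380:]=0;y,x=np.nonzero(m);print(len(x),x.min(),x.max(),y.min(),y.max())
for th in np.arange(.4,1.7,.1): print(round(th,1),w2px('side',edge(th,0,.148,.05)).round(0),w2px('side',edge(th,0,.148,.02)).round(0))
E
```

```text
[ 0.54372917 -0.01911456  0.20786317] [-4.9344101  -0.54205157 -2.77490574]
18 309 316 142 147
0.4 [328. 154.] [331. 161.]
0.5 [324. 152.] [329. 158.]
0.6 [321. 149.] [326. 155.]
0.7 [317. 147.] [323. 153.]
0.8 [312. 146.] [319. 151.]
0.9 [308. 145.] [315. 149.]
1.0 [303. 144.] [311. 147.]
1.1 [298. 143.] [307. 146.]
1.2 [293. 143.] [302. 145.]
1.3 [288. 144.] [298. 145.]
1.4 [283. 144.] [293. 145.]
1.5 [279. 146.] [288. 145.]
1.6 [274. 147.] [283. 146.]
```

The lid follows, at about 0.85 rad. Continue down.

Emit:
drive_tool([
  [[0,0,0],[-1.8,-0.3,-2],0],
  [[0,0,0],[-1.6,-0.3,-2.3],0],
  [[0,0,0],[-1.2,-0.2,-2.5],0],
  [[0,0,0],[-0.8,-0.1,-2.6],0],
  [[0,0,0],[-0.2,0,-1.5],0],
  [[0,0,0],[0,0,-0.8],0],
  [[0,0,0],[0,0,0],0],
])

```text
clock: 51.92
position: [0.4924, -0.028, 0.091]
ee_rot: [0.0, 0.997, 0.078, 0.001]
contact_force: [-0.7, -1.1, -0.7]
width: 0.0001
gripper_force: 0.0
```

```bash
python3 - <<'E'
from lid import *
im=snap('side','s10');s=manip.get_state();print(s['position'],s['contact_force'])
hs=cv2.cvtColor(im,cv2.COLOR_RGB2HSV);m=cv2.inRange(hs,(0,150,80),(3,255,255))|cv2.inRange(hs,(176,150,80),(180,255,255))
m[220:]=0;m[:,380:]=0;y,x=np.nonzero(m);print(len(x),x.min(),x.max(),y.min(),y.max())
for th in np.arange(0,.4,.1): print(round(th,1),w2px('side',edge(th,0,.148,.05)).round(0),w2px('side',edge(th,0,.148,.02)).round(0))
E
```

```text
[ 0.49252475 -0.02806776  0.09125264] [ 0.01406491 -1.25521907  0.42702705]Traceback (most recent call last):
  File "<stdin>", line 4, in <module>
    return umr_minimum(a, axis, None, out, keepdims, initial, where)
ValueError: zero-size array to reduction operation minimum which has no identity
```

Emit:
drive_tool([
  [[0,0,0],[0,0,-0.3],0],
  [[0,0,0],[0,0,-0.2],0],
  [[0,0,0],[0,0,0],0],
])

```text
clock: 52.35
position: [0.4921, -0.0281, 0.087]
ee_rot: [0.0, 0.997, 0.078, 0.002]
contact_force: [-0.8, 0.5, 9.6]
width: -0.0003
gripper_force: 4.4
```

Emit:
drive_tool([
  [[0,0,0],[0,0,-0.2],0],
  [[0,0,0],[0,0,0],0],
])

```text
clock: 52.6
position: [0.4921, -0.0281, 0.0868]
ee_rot: [0.0, 0.997, 0.078, 0.002]
contact_force: [-6.0, 0.7, 23.7]
width: -0.0001
gripper_force: 11.5
```

The lid is shut: resistance at z = 0.087, as expected. Lift and locate the knob.

Emit:
drive_tool([
  [[0,0,0],[0,0,3],0],
  [[0,0,0],[0,0,5],0],
  [[0,0,0],[2,0,4],0],
  [[0,0,0],[3,-2,2],0],
  [[0,0,0],[0,-3,0],0],
  [[0,0,0],[0,0,0],0],
  [[0,0,0],[0,0,0],0],
])

```text
clock: 53.48
position: [0.5408, -0.0775, 0.2232]
ee_rot: [-0.0, 0.997, 0.078, 0.0]
contact_force: [0.1, -0.9, 0.3]
width: 0.0001
gripper_force: 0.0
```

```bash
python3 - <<'E'
from lid import *
s=manip.get_state();print(s['position'],s['contact_force'])
print('pred',edge(0,0,.148,.054))
for n in('wrist','scene','side'):
    C=cal(n);im=snap(n,'k'+n)
    hs=cv2.cvtColor(im,cv2.COLOR_RGB2HSV);m=cv2.inRange(hs,(0,140,60),(4,255,255))|cv2.inRange(hs,(175,140,60),(180,255,255))
    for c in cv2.findContours(m,0,2)[0]:
        if cv2.contourArea(c)>8: print(n,cv2.contourArea(c),cv2.boundingRect(c),px2w(n,*c[:,0].mean(0),.115,C).round(3))
    print(n,'pred top/base',w2px(n,edge(0,0,.148,.054),C).round(0),w2px(n,edge(0,0,.148,.02),C).round(0),'box corners',[w2px(n,edge(0,y,r),C).round(0).tolist() for y in(.111,-.111) for r in (0,.202)])
E
```

```text
[ 0.54081763 -0.07750409  0.22317856] [ 0.05493034 -0.8791378   0.25212383]
pred [ 0.50361309 -0.09764727  0.124     ]
wrist 117.5 (332, 237, 13, 14) [ 0.509 -0.101  0.115]
wrist pred top/base [334. 254.] [332. 237.] box corners [[189.0, 53.0], [213.0, 285.0], [476.0, 52.0], [449.0, 284.0]]
scene 14.5 (285, 211, 3, 11) [ 0.502 -0.107  0.115]
scene pred top/base [288. 212.] [289. 220.] box corners [[357.0, 212.0], [292.0, 187.0], [321.0, 279.0], [250.0, 247.0]]
side 9.0 (337, 164, 3, 11) [ 0.499 -0.088  0.115]
side pred top/base [337. 166.] [337. 174.] box corners [[296.0, 202.0], [358.0, 197.0], [291.0, 160.0], [347.0, 156.0]]
```

View pics/kwrist.png

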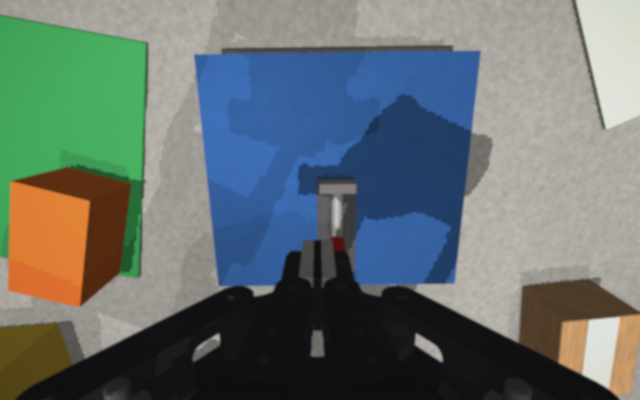

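The wrist view shows the lid shut over the box, the red knob at (338,244) just ahead of the fingers, and the guide at (337,187). The knob is near (0.503, -0.100). I'll go down behind it and push it towards -x.

Emit:
drive_tool([
  [[0,0,0],[-0.6,-1.8,0],0],
  [[0,0,0],[0,0,-5],0],
  [[0,0,0],[0,0,-4],0],
  [[0,0,0],[0,0,-2.1],0],
  [[0,0,0],[0,0,0],0],
  [[0,0,0],[0,0,0],0],
])

```text
clock: 54.38
position: [0.5359, -0.0967, 0.1134]
ee_rot: [0.0, 0.997, 0.078, 0.001]
contact_force: [0.2, -0.7, 0.5]
width: 0.0
gripper_force: 0.0
```

Emit:
drive_tool([
  [[0,0,0],[-0.6,-0.1,0],0],
  [[0,0,0],[-0.6,-0.1,0],0],
  [[0,0,0],[-0.6,-0.1,0],0],
  [[0,0,0],[-0.6,-0.1,0],0],
  [[0,0,0],[0,0,0],0],
])

```text
clock: 55.0
position: [0.5112, -0.1001, 0.1128]
ee_rot: [0.0, 0.997, 0.078, 0.001]
contact_force: [1.5, 0.7, 0.8]
width: -0.0
gripper_force: 0.5
```

Emit:
drive_tool([
  [[0,0,0],[-0.6,-0.1,0],0],
  [[0,0,0],[-0.6,-0.1,0],0],
  [[0,0,0],[-0.6,-0.1,0],0],
  [[0,0,0],[-0.3,0,0],0],
  [[0,0,0],[0,0,0],0],
])

```text
clock: 55.62
position: [0.4912, -0.1034, 0.1128]
ee_rot: [0.001, 0.997, 0.078, 0.002]
contact_force: [4.4, -0.8, 1.3]
width: -0.0003
gripper_force: 2.4
```

Emit:
drive_tool([
  [[0,0,0],[-0.3,0,0],0],
  [[0,0,0],[0,0,0],0],
])

```text
clock: 55.88
position: [0.4911, -0.1035, 0.113]
ee_rot: [0.001, 0.997, 0.077, 0.005]
contact_force: [10.7, 0.6, -2.5]
width: -0.0
gripper_force: 5.1
```

Emit:
drive_tool([
  [[0,0,0],[-0.3,0,0],0],
  [[0,0,0],[0,0,0],0],
])

```text
clock: 56.12
position: [0.4909, -0.1035, 0.1132]
ee_rot: [0.001, 0.997, 0.077, 0.008]
contact_force: [16.3, 3.3, -7.7]
width: 0.0002
gripper_force: 7.9
```

Emit:
drive_tool([
  [[0,0,0],[2,0.3,0],0],
  [[0,0,0],[0,0,4],0],
  [[0,0,0],[0,0,6],0],
  [[0,0,0],[0,0,6],0],
  [[0,0,0],[2,0,6],0],
  [[0,0,0],[2,0,4],0],
  [[0,0,0],[0,0,0],0],
  [[0,0,0],[0,0,0],0],
])

```text
clock: 57.12
position: [0.5423, -0.0999, 0.37]
ee_rot: [-0.001, 0.997, 0.078, -0.002]
contact_force: [0.2, -0.5, -0.7]
width: -0.0003
gripper_force: 0.0
```

```bash
python3 - <<'E'
from lid import *
B+=[0,-.003,0];H+=[0,-.003,0]
s=manip.get_state();print(s['position'],s['contact_force'])
for n in('wrist','scene','side'):
    C=cal(n);im=snap(n,'f'+n)
    hs=cv2.cvtColor(im,cv2.COLOR_RGB2HSV);m=cv2.inRange(hs,(0,140,60),(4,255,255))|cv2.inRange(hs,(175,140,60),(180,255,255))
    for c in cv2.findContours(m,0,2)[0]:
        if 5<cv2.contourArea(c)<400: print(n,cv2.contourArea(c),cv2.boundingRect(c),c[:,0].mean(0).round(1))
    for r in(.148,.17,.178): print(n,r,'pred top/mid/base',[w2px(n,edge(0,0,r,h),C).round(1).tolist() for h in(.054,.038,.022)])
    if n=='side':
        m=cv2.inRange(hs,(3,150,60),(15,255,255));m[:215]=0;m[300:]=0;m[:,:290]=0;m[:,400:]=0
        c=max(cv2.findContours(m,0,2)[0],key=cv2.contourArea)
        for p in cv2.approxPolyDP(cv2.convexHull(c),2,True)[:,0]: print(p,px2w('side',*p,.072,C)[:2].round(3),px2w('side',*p,.004,C)[:2].round(3))
E
```

```text
[ 0.54234962 -0.09990482  0.36996481] [ 0.2291276  -0.51659217 -0.71560024]
wrist 100.5 (309, 210, 9, 16) [313.5 215.9]
wrist 0.148 pred top/mid/base [[311.5, 198.1], [311.7, 194.5], [311.9, 191.1]]
wrist 0.17 pred top/mid/base [[311.7, 215.7], [311.9, 211.5], [312.1, 207.6]]
wrist 0.178 pred top/mid/base [[311.7, 222.0], [311.9, 217.5], [312.1, 213.4]]
scene 7.0 (277, 213, 4, 6) [278.5 215.5]
scene 8.0 (276, 208, 4, 4) [277.3 209.5]
scene 0.148 pred top/mid/base [[287.5, 213.1], [288.0, 216.6], [288.4, 220.0]]
scene 0.17 pred top/mid/base [[280.1, 210.0], [280.6, 213.6], [281.1, 217.0]]
scene 0.178 pred top/mid/base [[277.4, 208.9], [278.0, 212.4], [278.5, 215.9]]
side 10.5 (345, 164, 3, 10) [346.  167.5]
side 0.148 pred top/mid/base [[337.0, 165.1], [336.9, 168.9], [336.8, 172.6]]
side 0.17 pred top/mid/base [[343.5, 164.6], [343.4, 168.4], [343.3, 172.1]]
side 0.178 pred top/mid/base [[345.9, 164.4], [345.7, 168.2], [345.6, 171.9]]
[338 223] [0.495 0.12 ] [0.495 0.052]
[373 227] [0.39  0.133] [0.382 0.066]
[370 257] [0.403 0.251] [0.396 0.193]
[335 253] [0.502 0.24 ] [0.502 0.181]
```

The knob sits at 178 mm, fully home, in all three cameras. Both canisters' centres are well inside the mat and the arm is clear.

```bash
python3 -c "
from rig import job
print(job.sign_off())"
```

```text
the job is handed in; nothing more can be done
None
```

The job is handed in, with no verdict shown to me: all five nut blanks I could find are in the box, the lid is shut, the bolt is fully home, both empty canisters are on the mat, and I never touched the tape roll or carton.

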